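Set out the washed line fittings on the draining board

ROBOT

A 6-joint arm with a two-finger parallel gripper is mounted at the origin on the work surface. World frame = base frame: x ahead of the robot, y to its left, z up, the work surface at z = 0. Lengths are in m, angles in degrees, forces in N, time in s.
With the tool pointing down it reaches from about 0.425 to 1.125 m from the base axis. Payload 14.9 kg.
Tool frame: the origin (TCP) lies where the fingers leave the gripper's body, on its centre line; the fingertips stand 78 mm ahead of it and the grasp point (between the pads) lies 60 mm ahead of it; z points along the fingers, y is the direction in which the jaws open and shut (so a half turn about z gives the same grasp; the last joint's range is limited). The gripper opens to 91 mm and grips with 3 to 60 N. Pads are 32 mm wide; open, the fingers measure 118 mm over their backs; the gripper's body (76 mm by 178 mm) begins 60 mm behind the grasp point.
Start: joints at [67.477, 21.709, 99.362, -0, 58.929, -1.908], TCP at [0.246, 0.655, 0.292] pointing down, gripper open.
Joint ranges: [-158.91, 158.91], [-42.39, 125.64], [0.06, 152.35], [-60.88, 240.88], [17.5, 164.5], [-176.32, 176.32]. Speed limits (degrees/s): [108.29, 108.29, 136.94, 180, 180, 180].

INTERFACE

Orientations are given as [roll, pitch, yaw] about the fixed x, y, z axes, in that order (R = Rz(yaw) Ry(pitch) Rx(roll)).
In Python, from workcell import * gives the robot as it stands.
- The arm moves only by the tool send_rows, never from a script. Its argument "plan" is a list of rows, each a list of 4 numbers: the shift along the tool's x, y, z in units of 40 mm (1.0 is 40 mm), then the turn about the tool's z in units of 5 degrees (1.0 is 5 degrees). In form: [[x, y, z, yaw], ...]. A call has 1 to 20 rows; each row shifts and turns the pose as measured when the row begins, along the tool's axes as they then stand; what a row does not reach is not made up. A row lasts 1/12 s, in which the tool goes at most 41.7 mm and 7.16 degrees, less where a joint would pass 70% of its speed; a pose out of reach is approached as far as the arm can. A call is refused whole if a number of a shift passes 1 or a number of a turn 1, either way. A call with a gripper value outside its range is refused whole. "hand" is the gripper command: -1 is shut, 1 is fully open, values between are in proportion, set as the call begins (left out, the last holds). The fingers move at their own pace and stop on an object; the grip force is fixed at half the most. Time passes only in rows, so rows that do not move let the fingers close. It gives the time, the measured TCP pose, the force and the opening at its end, in the units of the state.
- read_state(): the state, without advancing time (a new reading comes with each control period).
- capture(name): name is "side" or "top"; returns (picture, depth): 420x560x3 uint8, red, green, blue; 420x560 float32, m along the optical axis (not along the pixel's ray), 0 where there is no reading.
- get_calibration(name): a dict with "intrinsics" (3x3 intrinsics, pixels), "distortion" ([k1, k2, p1, p2, k3] as OpenCV has them; the pictures are not rectified), "R" (3x3) and "t" (3): a world point X has camera coordinates R X + t. Camera axes: x right, y down, z forward; pixel columns grow to the right and rows downward; lengths in m; the calibration is good to about 2 mm. A picture is of the moment at which its call begins. get_calibration takes no time and is no camera call.
- close_job(): hands the job in, once; it reports no verdict.
Trained networks look in the newest picture that a camera, given by its name, has taken for a name from the list of things; names that differ only in an ending like _2 or _b are one class to them, and where a whole thing is asked for, a point or a joint stands for the part that bears it (a point fixed in the world has none). Each returns a list of dicts, best first, with "p" (0 to 1); they miss things now and then, are a little off and sometimes report something else, mostly with a low value. They report only what shows in the picture. A call takes as long as a camera call. They do not tell look-alikes from the thing itself.
- recognise(camera, name): "at" ([x, y, z] in m, in world coordinates, good to about 4 mm: the middle of the surface that is visible of it).
The state is a dict: "time": time; "joint_pos": joint angles; "dq": joint speeds; "joint_efforts": joint torques, N m; "ee_pos": TCP position; "orientation": TCP orientation; "ft_force": force on the tool from outside, world axes, zero at the start; "torque": the same for the moment, N m; "opening": opening from 0.0 (shut) to 1.0 (fully open).
Only numpy, scipy, OpenCV 4.12 (cv2) and the standard library are available. Lean on these libraries where they do the work, as an engineer would, in place of code of your own. Each camera call takes 0.05 s, during which the arm holds its last target.

TASK

Set out the washed fittings on the white draining board, ready for reassembly: stand the sight glass midway between the fixed valve and the fixed hose tail, and lay the wide white gasket flat and centred on top of it. Stand the reducer, wide end down, straight behind the valve (towards the board's edge away from the robot), and the blanking cap, knob up, straight in front of the hose tail (towards the board's edge nearest the robot), each with a clear gap of about 30 mm between its wide flange and the foot flange of that fixed fitting, square to the board. Set the glass down gently and never tip it over, and leave the small gasket and the loose clamp where they lie.

Things in the scene. Friction and masses are not known exactly. Their poses are not given: they have to be found in the camera images.
- board: White draining board with rows of grey dots, fixed flat on the steel table: 300 (x) x 320 (y) x 4 mm thick. Origin at the centre of its underside, on the table top; x points to its back edge (away from the robot), y to its left edge as the robot sees it; turned up to 15 degrees from start to start.
- valve: Steel valve with a flat black lever on top, fixed upright on the board; cannot move. Round foot flange 64 mm in diameter, 73 mm tall, lever at the top 75 mm long and pointing to the board's front edge (its end reaches 66 mm in front of the valve's axis). Origin on its axis at the underside of the foot, which is the board's top; axes parallel to the board's. It stands at the left or the right of the board.
- tail: Steel hose tail: slim barbed upright spigot 32 mm in diameter on a foot flange 64 mm in diameter, 70 mm tall in all, fixed upright on the board; cannot move. Origin on its axis at the underside of the foot, which is the board's top; axes parallel to the board's. It stands 220 mm from the valve, straight across the board in y, on the other side.
- glass_center (a point): Sight glass, loose, standing upright: clear glass tube 61 mm in diameter between two flat steel flanges 64 mm in diameter and 8 mm thick, 70 mm tall, about 0.3 kg. The point is at its centre, 35 mm above its underside; z along its axis. Flat top on which the gasket goes.
- reducer_center (a point): Steel pipe reducer, loose, standing on its wide end: flange 64 mm in diameter and 8 mm thick at the bottom, then a cone up to 20 mm, a straight neck 44 mm in diameter from 20 to 68 mm above its underside, and a flange 48 mm in diameter from 68 to 76 mm (its top), about 0.25 kg. The point is at its centre, 38 mm above its underside; z along its axis, upwards; grip the neck a little above this point.
- gasket_center (a point): The wide gasket: loose white flat ring, 64 mm outside and 46 mm inside diameter, 8 mm thick, about 40 g, lying flat. The point is at its centre, 4 mm above its underside; z along its axis.
- cap_center (a point): Blanking cap, loose: steel disc 64 mm in diameter and 8 mm thick with an upright round black knob 22 mm in diameter on top, 44 mm tall in all, about 0.18 kg, standing knob up. The point is on its axis at half height, 22 mm above its underside; z upwards. The knob spans 8 to 44 mm above the underside.
- small_gasket_center (a point): Small gasket, to be left alone: loose white flat ring 38 mm outside and 22 mm inside diameter, 8 mm thick. The point is at its centre, 4 mm above its underside.
- clamp_center (a point): Pipe clamp, to be left alone: loose steel ring 60 mm in diameter and 12 mm tall, lying flat, with a lug and brass wing nut that reach 48 mm from the centre along its x axis. The point is at the ring's centre, 6 mm above its underside.
There are look-alikes about, which are no part of the job. What is shaped like the part that bears reducer_center but orange or red is not meant.

How it is judged:
By the outcome, as a careful person would: the job done as asked, in the order asked, and still so for the second after the job is handed in, with the robot touching nothing.
It also fails if it takes over 136 s, if anything falls off the work surface, if the arm or the gripper's body presses on something with over 40 N, if the wrist force passes 120 N, or if a joint passes its speed limit or range.

## Working session

There is one attempt and no reset: what is moved stays moved. The work goes in short steps, Python scripts to look and compute and a tool call to move; the robot and the scene stay as the last step left them, time stands still between calls to the robot, and variables do not carry over. Pictures are saved under pics/ and viewed, and the job is handed in when it is done.

Besides the shell and the picture viewer there is one more tool, called after "Request:" by a JSON object that holds its "method" and its "body", one argument or row to a line. send_rows: Moves the arm, as the interface text tells. Its arguments: {"type":"object","properties":{"plan":{"type":"array","items":{"type":"array","items":{"type":"number"}}},"hand":{"type":"number"}},"required":["plan"]}

```bash
mkdir -p pics; ls; python3 - <<'E'
from workcell import *
import cv2, numpy as np
s=read_state()
for k in ('time','ee_pos','orientation','ft_force','opening'): print(k,s[k])
for c in ('side','top'):
    p,d=capture(c); cv2.imwrite(f'pics/{c}0.png',p[:,:,::-1]); np.save(f'{c}_d.npy',d); np.save(f'{c}_p.npy',p)
    k=get_calibration(c); print(c,k)
    for n in ('board','valve','tail','glass_center','reducer_center','gasket_center','cap_center','small_gasket_center','clamp_center'):
        print(n,[(np.round(r['at'],3).tolist(),round(r['p'],2)) for r in recognise(c,n)])
E
```

```text
pics
time 0.0
ee_pos [0.2463544  0.6548852  0.29159087]
orientation [-1.79937336e+02 -1.27738905e-03  1.59383447e+02]
ft_force [-0.30287731 -0.00565777 -0.24556421]
opening 0.9972035310306936
side {'intrinsics': array([[499.59049129,   0.        , 282.72314838],
       [  0.        , 499.59049129, 211.23641668],
       [  0.        ,   0.        ,   1.        ]]), 'distortion': array([-0.11112098,  0.        ,  0.        ,  0.        ,  0.        ]), 'R': array([[ 0.97338324, -0.22872981, -0.01441348],
       [-0.16652005, -0.66262936, -0.73020093],
       [ 0.15746793,  0.71316548, -0.68308041]]), 't': array([-0.48986978,  0.1550161 ,  1.07428801])}
board [([0.552, -0.01, 0.009], 0.66)]
valve [([0.577, -0.11, 0.046], 0.71), ([0.541, -0.38, 0.011], 0.58), ([0.536, 0.377, 0.004], 0.24)]
tail [([0.536, 0.108, 0.014], 0.89)]
glass_center [([0.428, -0.292, 0.073], 0.61)]
reducer_center [([0.478, 0.443, 0.043], 0.89), ([0.391, 0.348, 0.038], 0.85), ([0.622, 0.245, 0.044], 0.8), ([0.672, 0.356, 0.058], 0.61)]
gasket_center [([0.643, -0.276, 0.005], 0.71)]
cap_center []
small_gasket_center 
[... 486 characters left out ...]
,  2.73337000e-04, -9.76010468e-01]]), 't': array([0.0481702 , 0.54891833, 0.97430464])}
board [([0.557, 0.011, 0.008], 0.58), ([0.574, -0.095, 0.052], 0.55)]
valve [([0.575, -0.094, 0.052], 0.85)]
tail [([0.535, 0.117, 0.009], 0.88), ([0.559, 0.012, 0.007], 0.19)]
glass_center [([0.435, -0.268, 0.075], 0.9)]
reducer_center [([0.665, 0.358, 0.052], 0.96), ([0.478, 0.446, 0.063], 0.96), ([0.39, 0.352, 0.076], 0.8)]
gasket_center [([0.642, -0.276, 0.008], 0.63)]
cap_center [([0.542, -0.369, 0.005], 0.56), ([0.576, -0.099, 0.053], 0.55)]
small_gasket_center [([0.574, -0.098, 0.056], 0.65), ([0.535, 0.385, 0.007], 0.54)]
clamp_center [([0.454, 0.286, 0.011], 0.62), ([0.622, 0.258, 0.073], 0.37)]
```

View pics/side0.png

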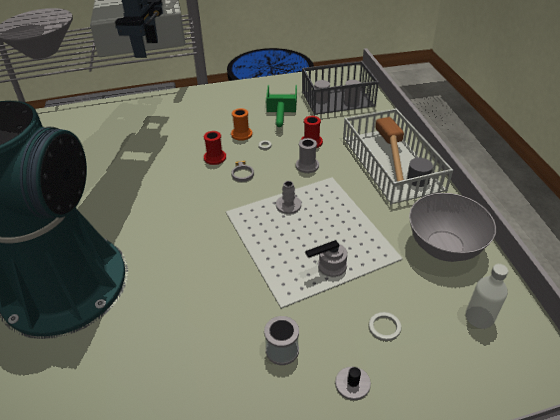

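View pics/top0.png

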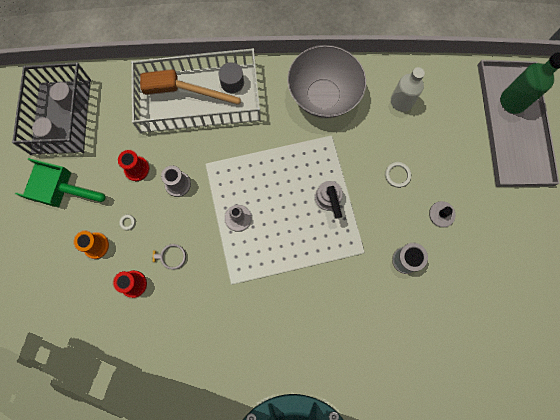

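The side view shows the board with the tail at (289,200) and the valve at (332,258). The glass is at (282,340), the gasket at (385,326), the cap at (353,380) and the clamp at (243,172).

Candidates for the reducer, by top pixel:
- grey at (176,180)
- red at (133,165)
- orange at (92,243)
- red at (129,283)
- grey cylinders inside the baskets

I choose the grey one at (176,180). For the gasket, the wide ring is at (398,174), and the small one at (127,222) stays where it is. Next I'll measure precisely and check close crops.

```bash
cat > h.py <<'E'
from workcell import *
import cv2, numpy as np
from scipy.optimize import least_squares
def cloud(c,p=None,d=None):
    if p is None: p,d=capture(c)
    k=get_calibration(c); v,u=np.nonzero(d>0)
    n=cv2.undistortPoints(np.c_[u,v].astype(np.float64)[:,None],k['intrinsics'],k['distortion'])[:,0]
    z=d[v,u].astype(float); X=np.c_[n*z[:,None],z]
    return (X-k['t'])@k['R'], p[v,u].astype(int), np.c_[u,v]
def proj(c,X):
    k=get_calibration(c)
    return cv2.projectPoints(np.atleast_2d(np.array(X,float)),cv2.Rodrigues(k['R'])[0],k['t'],k['intrinsics'],k['distortion'])[0][:,0]
def circ(pts,r=None):
    m=pts.mean(0)
    if r is None:
        s=least_squares(lambda q:np.hypot(*(pts-q[:2]).T)-q[2],[*m,.03],loss='soft_l1',f_scale=.001)
    else:
        s=least_squares(lambda q:np.hypot(*(pts-q[:2]).T)-r,m,loss='soft_l1',f_scale=.001)
    return s.x
E
python3 - <<'E'
from h import *
C={c:cloud(c,np.load(c+'_p.npy'),np.load(c+'_d.npy')) for c in('side','top')}
O=dict(valve=(.575,-.1),tail=(.536,.112),glass=(.433,-.275),red=(.622,.25),gasket=(.642,-.276),cap=(.542,-.372))
for n,o in O.items():
    for c in C:
        X,p,uv=C[c]; m=np.hypot(*(X[:,:2]-o).T)<.05; Z=X[m,2]
        h=np.histogram(Z,bins=np.arange(-.008,.096,.004))[0]
        print(n,c,m.sum(),h.tolist())
tiles=[]
for n,o in O.items():
    for c in C:
        u=proj(c,[*o,.03])[0].astype(int); q=np.load(c+'_p.npy')
        t=q[max(0,u[1]-32):u[1]+32,max(0,u[0]-32):u[0]+32]; tiles.append(cv2.resize(t,(130,200) if 0 else (130,130),interpolation=cv2.INTER_CUBIC))
im=np.vstack([np.hstack(tiles[0::2]),np.hstack(tiles[1::2])]); cv2.imwrite('pics/crops.png',im[:,:,::-1])
E
```

```text
valve side 1576 [0, 3, 351, 274, 113, 55, 0, 2, 24, 34, 36, 35, 37, 113, 73, 34, 102, 15, 8, 17, 111, 138, 1, 0, 0]
valve top 1367 [1, 56, 426, 175, 45, 10, 0, 1, 7, 8, 6, 14, 28, 138, 44, 62, 77, 5, 4, 15, 154, 89, 2, 0, 0]
tail side 1014 [0, 8, 287, 194, 163, 96, 12, 8, 10, 11, 21, 19, 5, 23, 19, 12, 17, 18, 21, 25, 43, 2, 0, 0, 0]
tail top 1364 [0, 76, 529, 238, 248, 91, 0, 0, 5, 7, 5, 0, 6, 8, 3, 2, 15, 24, 11, 29, 63, 4, 0, 0, 0]
glass side 2269 [4, 412, 423, 60, 49, 36, 34, 39, 39, 35, 27, 35, 37, 35, 33, 39, 30, 22, 101, 706, 73, 0, 0, 0, 0]
glass top 1444 [51, 385, 158, 29, 21, 12, 13, 13, 13, 10, 19, 11, 13, 12, 12, 10, 5, 12, 205, 416, 24, 0, 0, 0, 0]
red side 1005 [8, 233, 164, 62, 47, 38, 25, 22, 20, 19, 20, 24, 21, 18, 22, 20, 21, 16, 18, 24, 81, 82, 0, 0, 0]
red top 1416 [65, 477, 210, 92, 65, 23, 30, 9, 9, 11, 11, 10, 11, 8, 10, 16, 9, 5, 0, 34, 231, 78, 2, 0, 0]
gasket side 1682 [4, 547, 744, 212, 173, 2, 0, 0, 0, 0, 0, 0, 0, 0, 0, 0, 0, 0, 0, 0, 0, 0, 0, 0, 0]
gasket top 1225 [79, 584, 329, 178, 52, 2, 0, 0, 0, 0, 0, 0, 0, 0, 0, 0, 0, 0, 0, 0, 0, 0, 0, 0, 0]
cap side 2154 [2, 561, 670, 338, 368, 18, 17, 10, 15, 15, 17, 14, 52, 54, 3, 0, 0, 0, 0, 0, 0, 0, 0, 0, 0]
cap top 1270 [49, 476, 241, 303, 92, 8, 5, 7, 5, 4, 8, 4, 53, 15, 0, 0, 0, 0, 0, 0, 0, 0, 0, 0, 0]
```

View pics/crops.png

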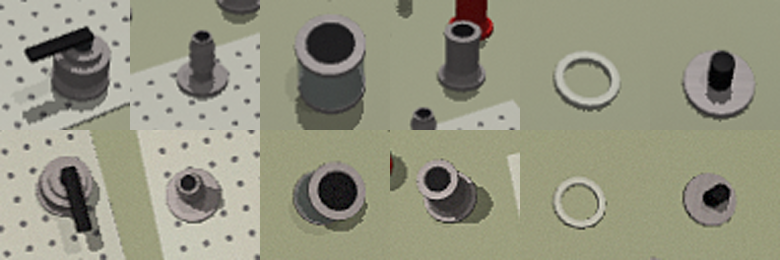

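```bash
cat >> h.py <<'E'
def ortho(c,p,o,z,half=.06,mm=.0005):
    n=int(2*half/mm); g=(np.arange(n)+.5)*mm-half
    gx,gy=np.meshgrid(g,g,indexing='ij')
    P=proj(c,np.c_[o[0]+gx.ravel(),o[1]+gy.ravel(),np.full(gx.size,z)]).astype(np.float32).reshape(n,n,2)
    return cv2.remap(p,P[...,0],P[...,1],cv2.INTER_CUBIC)
def fitcirc(c,p,o,z,r,half=.06,mm=.0005,search=.015):
    I=cv2.GaussianBlur(ortho(c,p,o,z,half,mm),(0,0),1.5).astype(np.float32)
    th=np.linspace(0,2*np.pi,180,endpoint=False); D=np.c_[np.cos(th),np.sin(th)]
    best=None
    def samp(q,rr):
        x=(q[0]+rr*D[:,0]+half)/mm-.5; y=(q[1]+rr*D[:,1]+half)/mm-.5
        return cv2.remap(I,y.astype(np.float32)[None],x.astype(np.float32)[None],cv2.INTER_LINEAR)[0]
    def sc(q):
        e=np.abs(samp(q,r+.0012)-samp(q,r-.0012)).sum(1)
        return np.minimum(e,60).mean()
    for st,w in((.002,search),(.0005,.0025),(.0002,.0006)):
        q0=(0,0) if best is None else best[1]
        g=np.arange(-w,w+1e-9,st)
        best=max(((sc((q0[0]+a,q0[1]+b)),(q0[0]+a,q0[1]+b)) for a in g for b in g),key=lambda t:t[0])
    return np.array(o)+best[1],best[0]
E
cat > m.py <<'E'
from h import *
O=dict(valve=(.575,-.1,.012,.032),tail=(.536,.112,.012,.032),glass=(.433,-.275,.07,.032),red=(.622,.25,.076,.024),redf=(.622,.25,.008,.032),gasket=(.642,-.276,.008,.032),gasket_in=(.642,-.276,.008,.023),cap=(.542,-.372,.008,.032))
R={}
for c in ('side','top'):
    p=np.load(c+'_p.npy'); row=[]
    for n,(x,y,z,r) in O.items():
        q,s=fitcirc(c,p,(x,y),z,r); print(c,n,np.round(q*1000,1),round(float(s),1))
        I=ortho(c,p,(x,y),z); ctr=(q-np.array((x,y))+.06)/.0005
        I=I.copy(); cv2.circle(I,(int(ctr[1]),int(ctr[0])),int(r/.0005),(0,255,0),1); row.append(cv2.resize(I,(190,190)))
    cv2.imwrite(f'pics/o_{c}.png',np.vstack([np.hstack(row[:4]),np.hstack(row[4:])])[:,:,::-1])
E
python3 m.py; python3 -c "
import cv2,numpy as np
cv2.imwrite('pics/o.png',np.vstack([cv2.imread('pics/o_side.png'),cv2.imread('pics/o_top.png')])[:, :])"
```

```text
side valve [ 588.7 -103.5] 51.9
side tail [544.5 115.2] 45.8
side glass [ 435. -277.] 37.3
side red [633.5 260.5] 54.6
side redf [629. 254.] 39.8
side gasket [ 645.  -275.2] 59.3
side gasket_in [ 644.6 -275.5] 60.0
side cap [ 544.  -378.7] 46.5
top valve [ 584.7 -106.8] 46.0
top tail [542.  116.8] 56.1
top glass [ 436.  -273.8] 46.1
top red [631.3 262.7] 46.9
top redf [628.2 262. ] 43.6
top gasket [ 643.5 -272.3] 56.5
top gasket_in [ 643.4 -272.2] 60.0
top cap [ 541. -369.] 43.8
```

View pics/o_side.png

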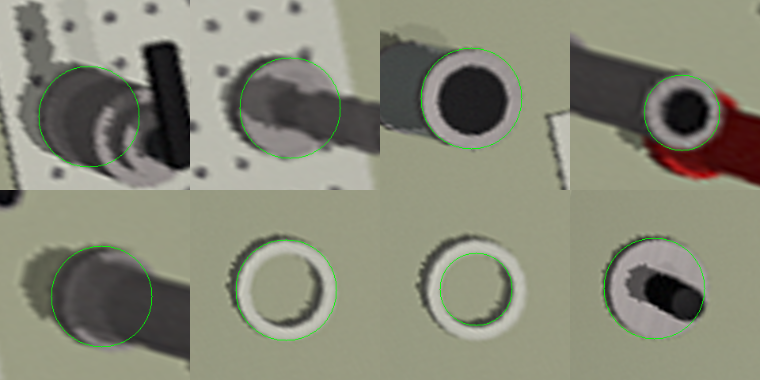

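View pics/o_top.png

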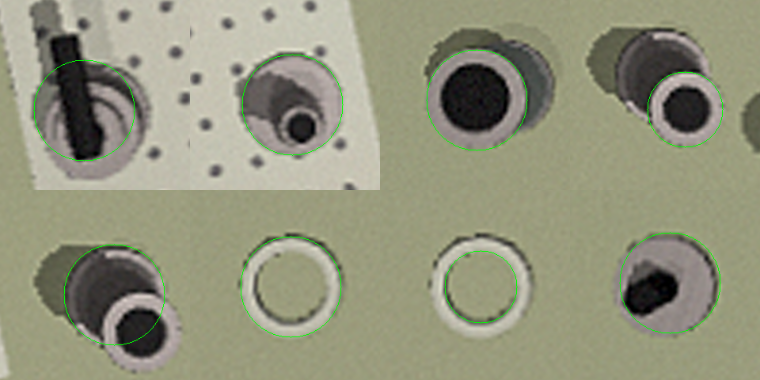

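```bash
python3 - <<'E'
from h import *
rows=[]
for c in('side','top'):
    p=np.load(c+'_p.npy')
    # board edges: ortho at z=.004
    I=ortho(c,p,(.56,.01),.004,half=.22,mm=.001); g=I.min(2)
    m=((g>135)).astype(np.uint8); m=cv2.morphologyEx(m,cv2.MORPH_CLOSE,np.ones((9,9)))
    cs=max(cv2.findContours(m,0,2)[0],key=cv2.contourArea)
    h=cv2.convexHull(cs); rc=cv2.minAreaRect(h); b=cv2.boxPoints(rc)
    print(c,'size',rc[1],'ctr',[.56-.22+rc[0][1]*.001,.01-.22+rc[0][0]*.001],'box',np.round(b).tolist(),rc[2])
    q=I.copy(); cv2.polylines(q,[b.astype(int)],True,(255,0,0),1); rows.append(cv2.resize(q,(380,380)))
t=[]
for c,cc in(('side',(.544,-.3787)),('top',(.541,-.369))):
    p=np.load(c+'_p.npy'); I=ortho(c,p,(.542,-.372),.008,half=.05,mm=.0005).copy()
    for z,col in((.008,(0,255,0)),): cv2.circle(I,(int((cc[1]+.372+.05)/.0005),int((cc[0]-.542+.05)/.0005)),64,col,1)
    t.append(cv2.resize(I,(380,380)))
cv2.imwrite('pics/b.png',np.vstack([np.hstack(rows),np.hstack(t)])[:600*2,:,::-1][::1])
E
python3 -c "
import cv2; i=cv2.imread('pics/b.png'); cv2.imwrite('pics/b2.png',cv2.resize(i,(600,600)))"
```

```text
side size (309.1964111328125, 340.4580078125) ctr [0.5667593231201172, 0.008847290039062511] box [[20.0, 111.0], [353.0, 40.0], [418.0, 342.0], [85.0, 414.0]] 77.85260772705078
top size (302.0951843261719, 322.8610534667969) ctr [0.5676295623779297, 0.009071380615234381] box [[29.0, 114.0], [345.0, 46.0], [409.0, 341.0], [93.0, 409.0]] 77.7867202758789
```

View pics/b2.png

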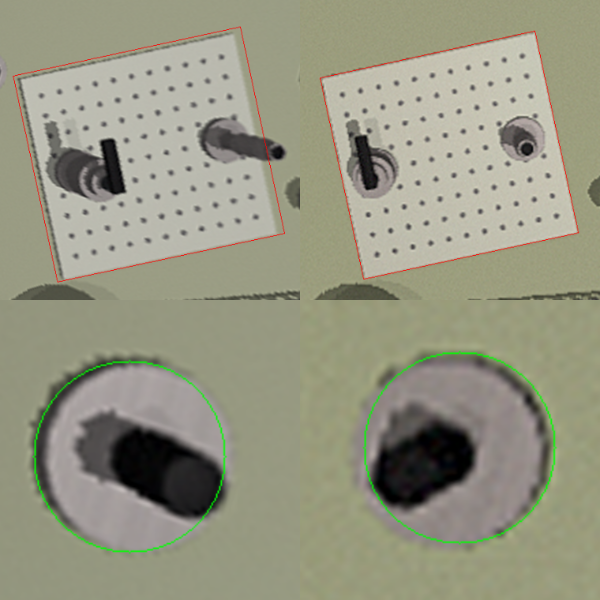

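```bash
python3 - <<'E'
from h import *
th=np.radians(12.2); ex=np.array([np.cos(th),np.sin(th)]); ey=np.array([-ex[1],ex[0]])
off={'side':np.array([.8,-1.2])/1e3,'top':np.array([-.8,1.2])/1e3}
tail=np.array([.5432,.1160]); valve=tail-.22*ey; print(valve)
C={c:cloud(c,np.load(c+'_p.npy'),np.load(c+'_d.npy')) for c in('side','top')}
for c in C:
    X,p,uv=C[c]; m=(np.hypot(X[:,0]-.542,X[:,1]+.372)<.025)&(X[:,2]>.039)
    print(c,'knob top',X[m].mean(0).round(4),m.sum())
    m=(np.hypot(*(X[:,:2]-tail).T)<.03)&(X[:,2]>.07)
    print(c,'tail top',X[m].mean(0).round(4),m.sum())
items=[('valve',valve,[(.004,.032),(.012,.032)]),('tail',tail,[(.012,.032),(.074,.010)]),('red',np.array([.6324,.2616]),[(.076,.024),(.008,.032)]),('cap',np.array([.5424,-.374]),[(.008,.032),(.044,.011)])]
out=[]
for c in C:
    p=np.load(c+'_p.npy'); row=[]
    for n,o,L in items:
        M=4; I=cv2.resize(p,None,fx=M,fy=M,interpolation=cv2.INTER_CUBIC)
        a=np.linspace(0,2*np.pi,80)
        for z,r in L:
            q=proj(c,np.c_[o[0]+off[c][0]+r*np.cos(a),o[1]+off[c][1]+r*np.sin(a),np.full(80,z)])
            cv2.polylines(I,[((q+.5)*M).astype(int)],True,(0,255,0),1)
        u=(proj(c,[*o,.03])[0]*M).astype(int); row.append(I[u[1]-98:u[1]+98,u[0]-98:u[0]+98])
    out.append(np.hstack(row))
cv2.imwrite('pics/v.png',np.vstack(out)[:,:,::-1])
E
```

```text
[ 0.58969146 -0.0990315 ]
side knob top [ 0.5436 -0.3769  0.044 ] 113
side tail top [0.5432 0.1144 0.0733] 61
top knob top [ 0.5425 -0.3727  0.0427] 70
top tail top [0.5421 0.116  0.0731] 87
```

View pics/v.png

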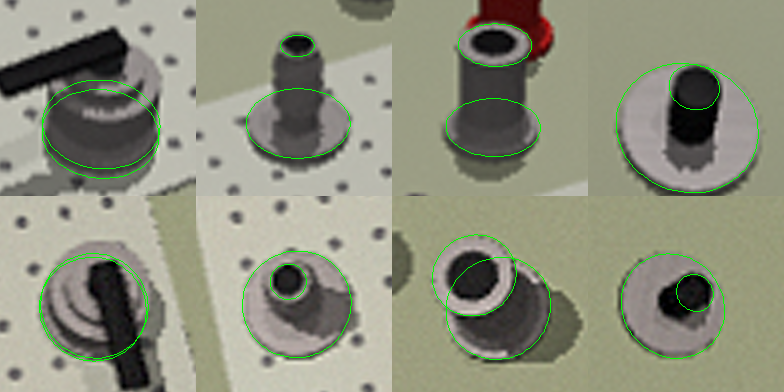

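The overlays match: the grey reducer, cap, tail and valve are all confirmed, and the board is turned 12.2°. First I'll turn the tool to line up with the board.

Request:
{"method": "send_rows", "body": {
  "plan": [
    [0, 0, 0, 0.95],
    [0, 0, 0, 0.95],
    [0, 0, 0, 0.95],
    [0, 0, 0, 0.95],
    [0, 0, 0, 0.95],
    [0, 0, 0, 0.95],
    [0, 0, 0, 0.95],
    [0, 0, 0, 0.95],
    [0, 0, 0, 0.95],
    [0, 0, 0, 0.95],
    [0, 0, 0, 0.95],
    [0, 0, 0, 0.95],
    [0, 0, 0, 0]
  ],
  "hand": 1
}}

```text
time: 2.08
ee_pos: [0.2465, 0.6552, 0.2923]
orientation: [-180.0, 0.0, 99.6]
ft_force: [0.4, 0.5, 0.7]
opening: 1.0
```

```bash
cat > g.py <<'E'
import sys
from h import *
from scipy.spatial.transform import Rotation as Ro
def need(xyz,yaw=None):
    s=read_state(); R=Ro.from_euler('xyz',s['orientation'],degrees=True)
    d=R.inv().apply(np.array(xyz)-s['ee_pos'])/.04
    y=0 if yaw is None else -(((yaw-s['orientation'][2])+90)%180-90)/5
    print('t',round(s['time'],2),'pos',np.round(s['ee_pos'],4),'rpy',np.round(s['orientation'],2),'open',round(s['opening'],3),'F',np.round(s['ft_force'],1))
    print(' need units total',np.round(d,3),'turn',round(y,3),'min rows',int(np.ceil(np.linalg.norm(d)/.95)))
if __name__=='__main__':
    a=list(map(float,sys.argv[1:])); need(a[:3],a[3] if len(a)>3 else None)
E
python3 g.py .62 .1 .292 102.2; python3 g.py .4355 -.2755 .25
```

```text
t 2.08 pos [0.2465 0.6552 0.2923] rpy [-180.      0.     99.58] open 1.0 F [0.4 0.5 0.7]
 need units total [-1.524e+01  6.899e+00  7.000e-03] turn -0.525 min rows 18
t 2.08 pos [0.2465 0.6552 0.2923] rpy [-180.      0.     99.58] open 1.0 F [0.4 0.5 0.7]
 need units total [-23.729   0.789   1.057] turn 0 min rows 26
```

Request:
{"method": "send_rows", "body": {
  "plan": [
    [0, 0, 0, -0.52],
    [-0.82, 0.44, 0, 0],
    [-0.82, 0.44, 0, 0],
    [-0.82, 0.44, 0, 0],
    [-0.82, 0.44, 0, 0],
    [-0.82, 0.44, 0, 0],
    [-0.82, 0.44, 0, 0],
    [-0.82, 0.44, 0, 0],
    [-0.82, 0.44, 0, 0],
    [-0.82, 0.4, 0, 0],
    [-0.82, 0.4, 0, 0],
    [-0.82, 0.36, 0, 0],
    [-0.82, 0.36, 0, 0],
    [-0.82, 0.36, 0, 0],
    [-0.82, 0.36, 0, 0],
    [-0.82, 0.3, 0, 0],
    [-0.82, 0.3, 0, 0],
    [-0.82, 0.3, 0, 0],
    [-0.82, 0.3, 0, 0]
  ]
}}

```text
time: 3.67
ee_pos: [0.6752, 0.1304, 0.2939]
orientation: [179.7, -0.2, 106.3]
ft_force: [-0.1, 1.3, -0.2]
opening: 1.0
```

```bash
python3 g.py .4355 -.2755 .25 102.2
```

```text
t 3.67 pos [0.6752 0.1304 0.2939] rpy [ 1.7971e+02 -1.7000e-01  1.0628e+02] open 1.0 F [-0.1  1.3 -0.2]
 need units total [-8.065 -8.602  1.031] turn 0.816 min rows 13
```

Request:
{"method": "send_rows", "body": {
  "plan": [
    [-0.55, -0.58, 0, 0.4],
    [-0.55, -0.58, 0, 0.4],
    [-0.55, -0.58, 0, 0],
    [-0.55, -0.58, 0, 0],
    [-0.55, -0.58, 0, 0],
    [-0.55, -0.58, 0, 0],
    [-0.55, -0.58, 0.1, 0],
    [-0.55, -0.58, 0.1, 0],
    [-0.55, -0.58, 0.1, 0],
    [-0.55, -0.58, 0.1, 0],
    [-0.55, -0.58, 0.1, 0],
    [-0.55, -0.58, 0.1, 0],
    [-0.55, -0.58, 0.1, 0],
    [-0.4, -0.4, 0.1, 0],
    [-0.2, -0.2, 0, 0],
    [0, 0, 0, 0],
    [0, 0, 0, 0]
  ]
}}

```text
time: 5.08
ee_pos: [0.4236, -0.2698, 0.2588]
orientation: [179.3, 0.1, 104.8]
ft_force: [0.0, 0.2, 0.3]
opening: 0.998
```

```bash
python3 g.py .4355 -.2755 .25 102.2; python3 g.py .4355 -.2755 .098 102.2;  python3 - <<'E'
from h import *
for c in('side','top'):
    p,d=capture(c); cv2.imwrite(f'pics/{c}1.png',p[:,:,::-1])
E
```

```text
t 5.08 pos [ 0.4236 -0.2698  0.2588] rpy [1.7930e+02 6.0000e-02 1.0483e+02] open 0.998 F [0.  0.2 0.3]
 need units total [-0.213  0.248  0.223] turn 0.525 min rows 1
t 5.08 pos [ 0.4236 -0.2698  0.2588] rpy [1.7930e+02 6.0000e-02 1.0483e+02] open 0.998 F [0.  0.2 0.3]
 need units total [-0.209  0.202  4.023] turn 0.525 min rows 5
```

View pics/side1.png

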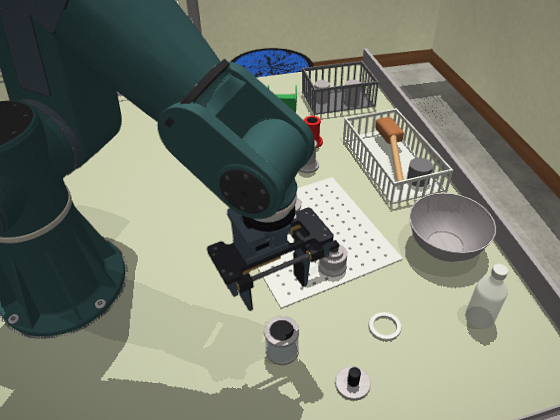

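Request:
{"method": "send_rows", "body": {
  "plan": [
    [-0.1, 0.1, 0, 0.26],
    [-0.11, 0.1, 0.1, 0.26],
    [0, 0, 0.3, 0],
    [0, 0, 0.4, 0],
    [0, 0, 0.4, 0],
    [0, 0, 0.4, 0],
    [0, 0, 0.3, 0],
    [0, 0, 0.2, 0],
    [0, 0, 0, 0],
    [0, 0, 0, 0]
  ]
}}

```text
time: 6.02
ee_pos: [0.4402, -0.2716, 0.1665]
orientation: [179.3, 0.0, 102.4]
ft_force: [0.4, 0.6, 0.3]
opening: 1.001
```

```bash
python3 g.py .4355 -.2755 .098 102.2;  python3 - <<'E'
from h import *
t=[]
for c in('side','top'):
    p,d=capture(c); u=proj(c,[.4355,-.2755,.07])[0].astype(int); t.append(cv2.resize(p[u[1]-60:u[1]+60,u[0]-60:u[0]+60],(390,390),interpolation=cv2.INTER_CUBIC))
cv2.imwrite('pics/c2.png',np.hstack(t)[:,:,::-1])
E
```

```text
t 6.02 pos [ 0.4402 -0.2716  0.1665] rpy [1.7927e+02 4.0000e-02 1.0243e+02] open 1.001 F [0.4 0.6 0.3]
 need units total [-0.069 -0.158  1.711] turn 0.046 min rows 2
```

View pics/c2.png

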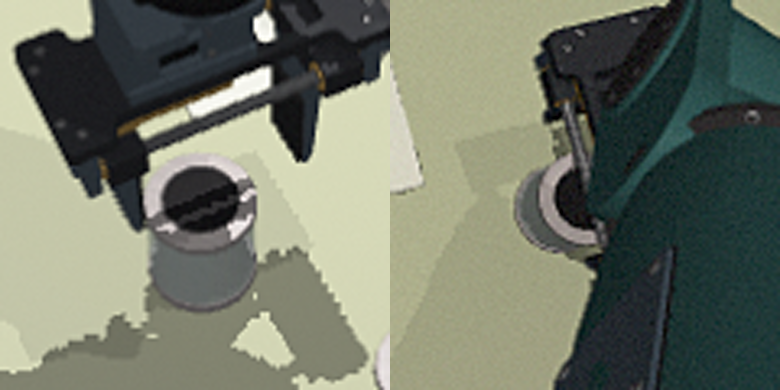

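Request:
{"method": "send_rows", "body": {
  "plan": [
    [-0.07, -0.16, 0, 0],
    [0, 0, 0.1, 0],
    [0, 0, 0.25, 0],
    [0, 0, 0.3, 0],
    [0, 0, 0.3, 0],
    [0, 0, 0.3, 0],
    [0, 0, 0.25, 0],
    [0, 0, 0.15, 0],
    [0, 0, 0, 0],
    [0, 0, 0, 0]
  ]
}}

```text
time: 6.95
ee_pos: [0.4357, -0.2773, 0.096]
orientation: [179.1, 0.3, 102.4]
ft_force: [0.8, 0.3, -0.4]
opening: 1.002
```

```bash
python3 g.py .4355 -.2755 .098 102.2;  python3 - <<'E'
from h import *
t=[]
for c in('side','top'):
    p,d=capture(c); u=proj(c,[.4355,-.2755,.07])[0].astype(int); t.append(cv2.resize(p[u[1]-60:u[1]+60,u[0]-60:u[0]+60],(390,390),interpolation=cv2.INTER_CUBIC))
cv2.imwrite('pics/c3.png',np.hstack(t)[:,:,::-1])
E
```

```text
t 6.95 pos [ 0.4357 -0.2773  0.096 ] rpy [179.07   0.26 102.37] open 1.002 F [ 0.8  0.3 -0.4]
 need units total [ 0.044  0.005 -0.051] turn 0.034 min rows 1
```

View pics/c3.png

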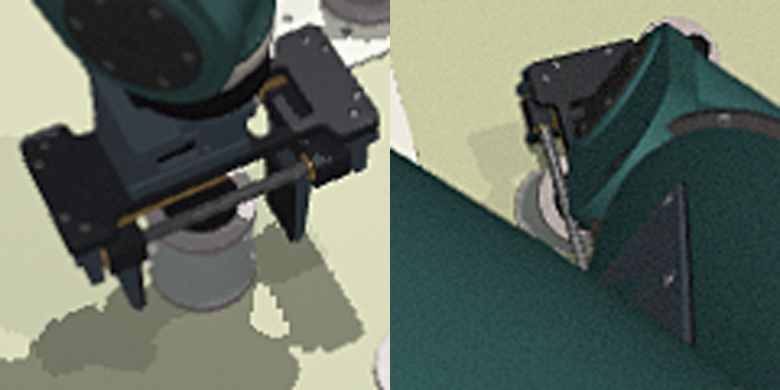

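Request:
{"method": "send_rows", "body": {
  "plan": [
    [0.04, 0, 0, 0],
    [0, 0, 0, 0],
    [0, 0, 0, 0],
    [0, 0, 0, 0],
    [0, 0, 0, 0],
    [0, 0, 0, 0],
    [0, 0, 0, 0],
    [0, 0, 0, 0],
    [0, 0, 0, 0],
    [0, 0, 0, 0]
  ],
  "hand": -1
}}

```text
time: 7.88
ee_pos: [0.4361, -0.276, 0.0984]
orientation: [178.9, 0.4, 102.4]
ft_force: [0.0, 0.3, -0.5]
opening: 0.687
```

Request:
{"method": "send_rows", "body": {
  "plan": [
    [0, 0, -0.2, 0],
    [0, 0, -0.4, 0],
    [0, 0, -0.6, 0],
    [0, 0, -0.6, 0],
    [0, 0, -0.6, 0],
    [0, 0, -0.5, 0],
    [0, 0, -0.3, 0],
    [0, 0, -0.1, 0]
  ]
}}

```text
time: 8.55
ee_pos: [0.4315, -0.2743, 0.2374]
orientation: [179.1, 0.2, 102.4]
ft_force: [-0.2, -0.6, -3.2]
opening: 0.69
```

```bash
python3 g.py .567 .0088 .22 102.2;  python3 - <<'E'
from h import *
t=[]
for c in('side','top'):
    p,d=capture(c); u=proj(c,[.4355,-.2755,.18])[0].astype(int); t.append(cv2.resize(p[u[1]-60:u[1]+60,u[0]-60:u[0]+60],(390,390),interpolation=cv2.INTER_CUBIC))
cv2.imwrite('pics/c4.png',np.hstack(t)[:,:,::-1])
E
```

```text
t 8.55 pos [ 0.4315 -0.2743  0.2374] rpy [179.14   0.19 102.37] open 0.69 F [-0.2 -0.6 -3.2]
 need units total [6.19  4.818 0.486] turn 0.035 min rows 9
```

View pics/c4.png

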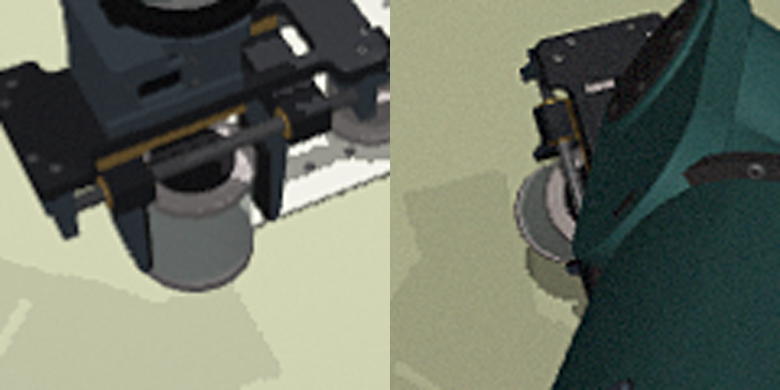

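Request:
{"method": "send_rows", "body": {
  "plan": [
    [0.15, 0.12, 0, 0],
    [0.3, 0.23, 0, 0],
    [0.45, 0.35, 0, 0],
    [0.5, 0.4, 0, 0],
    [0.5, 0.4, 0, 0],
    [0.5, 0.4, 0, 0],
    [0.5, 0.4, 0, 0],
    [0.5, 0.4, 0, 0],
    [0.5, 0.4, 0, 0],
    [0.5, 0.4, 0, 0],
    [0.5, 0.35, 0, 0],
    [0.4, 0.3, 0, 0],
    [0.3, 0.25, 0, 0],
    [0.2, 0.15, 0, 0],
    [0.1, 0.1, 0, 0],
    [0, 0, 0, 0],
    [0, 0, 0, 0]
  ]
}}

```text
time: 10.07
ee_pos: [0.5604, 0.018, 0.2174]
orientation: [-179.3, -0.6, 102.3]
ft_force: [-0.7, 0.6, -3.4]
opening: 0.688
```

```bash
python3 g.py .567 .0088 .11 102.2
```

```text
t 10.07 pos [0.5604 0.018  0.2174] rpy [-179.26   -0.59  102.26] open 0.688 F [-0.7  0.6 -3.4]
 need units total [-0.287  0.148  2.681] turn 0.012 min rows 3
```

Request:
{"method": "send_rows", "body": {
  "plan": [
    [-0.1, 0.05, 0.1, 0],
    [-0.1, 0.05, 0.3, 0],
    [-0.08, 0.05, 0.4, 0],
    [0, 0, 0.4, 0],
    [0, 0, 0.4, 0],
    [0, 0, 0.3, 0],
    [0, 0, 0.2, 0],
    [0, 0, 0.1, 0],
    [0, 0, 0, 0],
    [0, 0, 0, 0]
  ]
}}

```text
time: 10.9
ee_pos: [0.5668, 0.0013, 0.1205]
orientation: [-179.2, -0.6, 101.9]
ft_force: [-0.3, 0.2, -3.4]
opening: 0.687
```

```bash
python3 g.py .567 .0088 .106 102.2;  python3 - <<'E'
from h import *
t=[]
for c in('side','top'):
    p,d=capture(c);  np.save(c+'_p1.npy',p); u=proj(c,[.567,.0088,.06])[0].astype(int); t.append(cv2.resize(p[u[1]-70:u[1]+70,u[0]-70:u[0]+70],(390,390),interpolation=cv2.INTER_CUBIC))
cv2.imwrite('pics/c5.png',np.hstack(t)[:,:,::-1])
E
```

```text
t 10.9 pos [0.5668 0.0013 0.1205] rpy [-179.22   -0.57  101.87] open 0.687 F [-0.3  0.2 -3.4]
 need units total [0.179 0.048 0.364] turn -0.066 min rows 1
```

View pics/c5.png

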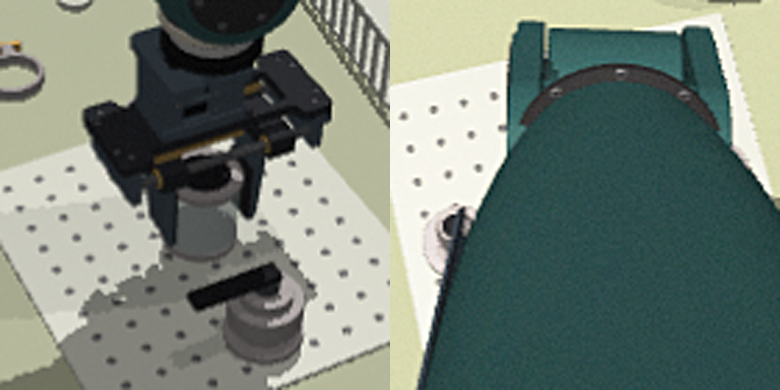

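```bash
cat > gp.py <<'E'
import sys
from g import *
# target for the point L ahead of TCP: x y z L yaw
x,y,z,L,yaw=map(float,sys.argv[1:])
s=read_state(); R=Ro.from_euler('xyz',s['orientation'],degrees=True)
t=np.array([x,y,z])-R.apply([0,0,L]); need(t,yaw)
E
python3 gp.py .567 .0088 .0055 .098 102.2
```

```text
t 11.0 pos [0.567  0.0014 0.121 ] rpy [-179.27   -0.56  101.88] open 0.693 F [-0.5  0.6 -3.7]
 need units total [0.152 0.075 0.439] turn -0.064 min rows 1
```

Request:
{"method": "send_rows", "body": {
  "plan": [
    [0.15, 0.08, 0, -0.06],
    [0, 0, 0.12, 0],
    [0, 0, 0.12, 0],
    [0, 0, 0.1, 0],
    [0, 0, 0, 0],
    [0, 0, 0, 0]
  ]
}}

```text
time: 11.5
ee_pos: [0.5704, 0.0093, 0.1083]
orientation: [-179.5, -0.5, 102.3]
ft_force: [-0.2, -0.3, -3.1]
opening: 0.692
```

```bash
python3 gp.py .567 .0088 .0040 .0984 102.2
```

```text
t 11.5 pos [0.5704 0.0093 0.1083] rpy [-179.51   -0.51  102.27] open 0.692 F [-0.2 -0.3 -3.1]
 need units total [-0.017 -0.062  0.149] turn 0.014 min rows 1
```

Request:
{"method": "send_rows", "body": {
  "plan": [
    [-0.02, -0.06, 0.03, 0],
    [0, 0, 0.05, 0],
    [0, 0, 0.03, 0],
    [0, 0, 0, 0]
  ]
}}

```text
time: 11.83
ee_pos: [0.5677, 0.0078, 0.1034]
orientation: [-179.5, -0.5, 102.3]
ft_force: [-0.3, 0.2, -3.6]
opening: 0.691
```

```bash
python3 gp.py .567 .0088 .0040 .0984 102.2
```

```text
t 11.83 pos [0.5677 0.0078 0.1034] rpy [-179.49   -0.51  102.26] open 0.691 F [-0.3  0.2 -3.6]
 need units total [0.007 0.01  0.026] turn 0.012 min rows 1
```

Request:
{"method": "send_rows", "body": {
  "plan": [
    [0, 0, 0.03, 0],
    [0, 0, 0, 0]
  ]
}}

```text
time: 12.0
ee_pos: [0.5677, 0.0078, 0.1031]
orientation: [-179.5, -0.5, 102.2]
ft_force: [0.1, -0.2, -1.7]
opening: 0.691
```

Request:
{"method": "send_rows", "body": {
  "plan": [
    [0, 0, 0.02, 0],
    [0, 0, 0, 0]
  ]
}}

```text
time: 12.17
ee_pos: [0.568, 0.0079, 0.1031]
orientation: [-179.5, -0.5, 102.2]
ft_force: [-1.1, -1.3, -2.6]
opening: 0.689
```

Request:
{"method": "send_rows", "body": {
  "plan": [
    [0, 0, 0.03, 0],
    [0, 0, 0.02, 0],
    [0, 0, 0, 0]
  ]
}}

```text
time: 12.42
ee_pos: [0.5681, 0.008, 0.103]
orientation: [-179.4, -0.6, 102.2]
ft_force: [-0.7, -0.1, -2.7]
opening: 0.688
```

Request:
{"method": "send_rows", "body": {
  "plan": [
    [0, 0, 0.06, 0],
    [0, 0, 0, 0]
  ]
}}

```text
time: 12.58
ee_pos: [0.5677, 0.0081, 0.1018]
orientation: [-179.3, -0.6, 102.2]
ft_force: [0.8, 0.4, -3.0]
opening: 0.691
```

```bash
python3 - <<'E'
from h import *
p,d=capture('side'); u=proj('side',[.567,.0088,.02])[0].astype(int); t=cv2.resize(p[u[1]-35:u[1]+35,u[0]-35:u[0]+35],(560,560),interpolation=cv2.INTER_CUBIC)
cv2.imwrite('pics/c6.png',t[:,:,::-1])
E
```

```text
(no output)
```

View pics/c6.png

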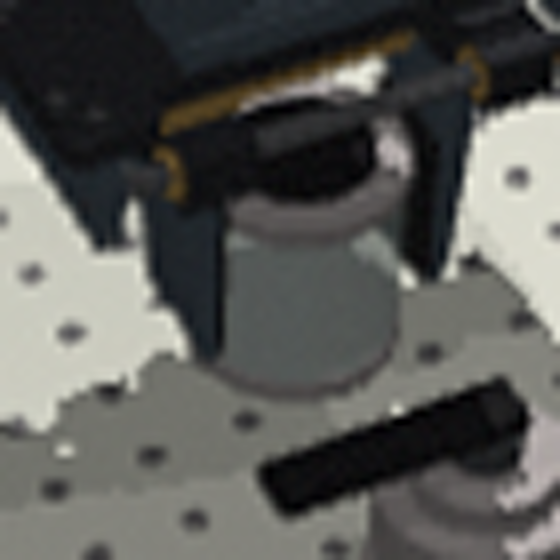

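Request:
{"method": "send_rows", "body": {
  "plan": [
    [0, 0, 0.06, 0],
    [0, 0, 0, 0]
  ]
}}

```text
time: 12.8
ee_pos: [0.5676, 0.0084, 0.1004]
orientation: [-179.3, -0.6, 102.2]
ft_force: [-0.2, 0.1, -3.2]
opening: 0.692
```

Request:
{"method": "send_rows", "body": {
  "plan": [
    [0, 0, 0.05, 0],
    [0, 0, 0, 0]
  ]
}}

```text
time: 12.97
ee_pos: [0.5682, 0.0085, 0.0995]
orientation: [-179.3, -0.6, 102.2]
ft_force: [-0.5, -0.5, -3.3]
opening: 0.688
```

Request:
{"method": "send_rows", "body": {
  "plan": [
    [0, 0, 0.04, 0],
    [0, 0, 0, 0]
  ]
}}

```text
time: 13.13
ee_pos: [0.5686, 0.0086, 0.0989]
orientation: [-179.3, -0.6, 102.2]
ft_force: [0.5, -0.2, -2.6]
opening: 0.687
```

Request:
{"method": "send_rows", "body": {
  "plan": [
    [0, 0, 0.04, 0],
    [0, 0, 0, 0]
  ]
}}

```text
time: 13.3
ee_pos: [0.5687, 0.0087, 0.0982]
orientation: [-179.3, -0.6, 102.2]
ft_force: [-0.2, 0.0, -4.0]
opening: 0.691
```

```bash
python3 - <<'E'
from h import *
p,d=capture('side'); M=8
I=cv2.resize(p,None,fx=M,fy=M,interpolation=cv2.INTER_CUBIC); a=np.linspace(0,2*np.pi,80); o=(.567+.0008,.0088-.0012)
for z,col in((.004,(255,0,0)),(.008,(0,255,0)),(.074,(0,255,0))):
    q=proj('side',np.c_[o[0]+.032*np.cos(a),o[1]+.032*np.sin(a),np.full(80,z)]); cv2.polylines(I,[((q+.5)*M).astype(int)],True,col,1)
u=(proj('side',[.567,.0088,.03])[0]*M).astype(int); cv2.imwrite('pics/c7.png',I[u[1]-280:u[1]+280,u[0]-280:u[0]+280,::-1])
X,c,uv=cloud('side',p,d)
m=(np.hypot(X[:,0]-.5675,X[:,1]-.0088)<.04)&(X[:,2]>-.01)&(X[:,2]<.1)
q=X[m]; print(np.histogram(q[:,2],bins=np.arange(-.008,.1,.004))[0])
E
```

```text
[  0   4  97  88  39  27  33  26  36  37  35  35  30  34  41  27  37  26
  22  59 229  20   9   2   4   2   5]
```

View pics/c7.png

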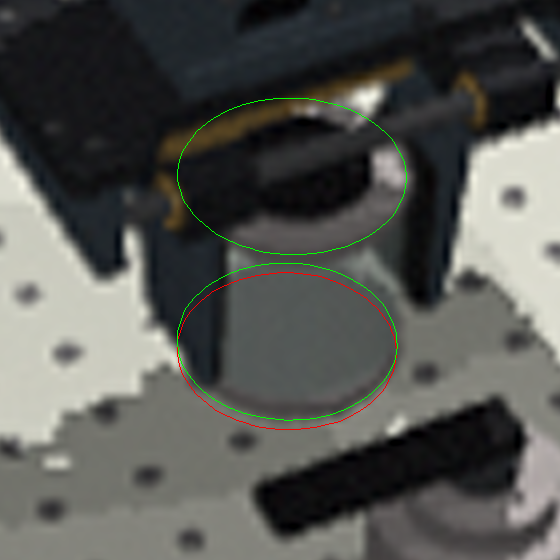

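```bash
python3 - <<'E'
from h import *
def top(p,d,o,lo,hi):
    X,c,uv=cloud('side',p,d); m=(np.hypot(X[:,0]-o[0],X[:,1]-o[1])<.033)&(X[:,2]>lo)&(X[:,2]<hi)&(c.sum(1)>200)
    q=X[m]; print('med',np.median(q,0).round(4),len(q))
    A=np.c_[q[:,:2]-np.array(o),np.ones(len(q))]; print('plane',np.linalg.lstsq(A,q[:,2],rcond=None)[0].round(4))
top(np.load('side_p.npy'),np.load('side_d.npy'),(.4355,-.2755),.06,.085)
p,d=capture('side'); top(p,d,(.5675,.0088),.06,.09)
for z in(.072,.074,.078): print(z,fitcirc('side',p,(.567,.009),z,.032))
X,c,uv=cloud('side',p,d); m=(np.hypot(X[:,0]-.5675,X[:,1]-.0088)<.04)&(X[:,2]>.015)&(X[:,2]<.05); print(circ(X[m][:,:2],.0305), circ(X[m][:,:2]))
X,c,uv=cloud('side',np.load('side_p.npy'),np.load('side_d.npy')); m=(np.hypot(X[:,0]-.4355,X[:,1]+.2755)<.04)&(X[:,2]>.015)&(X[:,2]<.05); print(circ(X[m][:,:2],.0305), circ(X[m][:,:2]))
E
```

```text
med [ 0.4339 -0.2802  0.0699] 466
plane [0.0098 0.0188 0.0698]
med [ 0.5727 -0.0149  0.0724] 170
plane [0.0423 0.0875 0.0722]
0.072 (array([0.5675, 0.0065]), np.float32(39.443027))
0.074 (array([0.5667, 0.0045]), np.float32(39.687614))
0.078 (array([5.655e-01, 5.000e-04]), np.float32(40.04529))
[0.57012639 0.00973154] [0.5688327  0.01820816 0.03809893]
[ 0.43627325 -0.27620814] [ 0.43644476 -0.27546468  0.03114208]
```

Request:
{"method": "send_rows", "body": {
  "plan": [
    [0, 0, 0.04, 0],
    [0, 0, 0, 0]
  ]
}}

```text
time: 13.57
ee_pos: [0.569, 0.0087, 0.0974]
orientation: [-179.3, -0.6, 102.2]
ft_force: [0.4, 0.1, -3.9]
opening: 0.691
```

Request:
{"method": "send_rows", "body": {
  "plan": [
    [0, 0, 0.04, 0],
    [0, 0, 0, 0]
  ]
}}

```text
time: 13.73
ee_pos: [0.5692, 0.0087, 0.0967]
orientation: [-179.3, -0.6, 102.2]
ft_force: [-0.0, -0.5, -4.1]
opening: 0.689
```

Request:
{"method": "send_rows", "body": {
  "plan": [
    [0, 0, 0.04, 0],
    [0, 0, 0, 0]
  ]
}}

```text
time: 13.9
ee_pos: [0.5694, 0.0086, 0.0961]
orientation: [-179.3, -0.6, 102.2]
ft_force: [-0.0, -0.9, -4.0]
opening: 0.691
```

```bash
python3 - <<'E'
from h import *
T=[]
p1,d1=capture('side')
for p,o,z0 in((np.load('side_p.npy'),(.435,-.277),0.),(p1,(.5688,.0086),.004)):
    M=8; I=cv2.resize(p,None,fx=M,fy=M,interpolation=cv2.INTER_CUBIC); a=np.linspace(0,2*np.pi,80)
    for z,col in((z0,(255,0,0)),(z0+.07,(0,255,0))):
        q=proj('side',np.c_[o[0]+.032*np.cos(a),o[1]+.032*np.sin(a),np.full(80,z)]); cv2.polylines(I,[((q+.5)*M).astype(int)],True,col,1)
    u=(proj('side',[*o,.03])[0]*M).astype(int); T.append(I[u[1]-195:u[1]+195,u[0]-195:u[0]+195])
cv2.imwrite('pics/c8.png',np.hstack(T)[:,:,::-1])
E
```

```text
(no output)
```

View pics/c8.png

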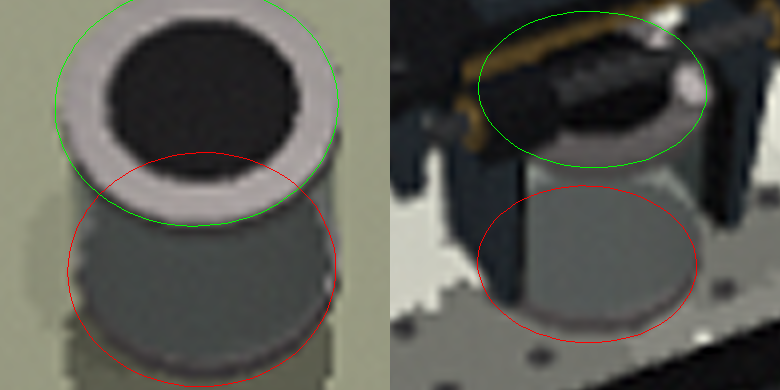

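Request:
{"method": "send_rows", "body": {
  "plan": [
    [0, 0, 0.05, 0],
    [0, 0, 0, 0]
  ]
}}

```text
time: 14.12
ee_pos: [0.5697, 0.0085, 0.0949]
orientation: [-179.3, -0.6, 102.3]
ft_force: [0.4, 0.1, -3.7]
opening: 0.687
```

Request:
{"method": "send_rows", "body": {
  "plan": [
    [0, 0, 0.05, 0],
    [0, 0, 0, 0]
  ]
}}

```text
time: 14.28
ee_pos: [0.5701, 0.0084, 0.0938]
orientation: [-179.3, -0.6, 102.3]
ft_force: [0.2, 0.1, -3.2]
opening: 0.685
```

```bash
python3 - <<'E'
from h import *
T=[]
p1,d1=capture('side')
X,c,uv=cloud('side',p1,d1); m=(np.hypot(X[:,0]-.5675,X[:,1]-.0088)<.033)&(X[:,2]>.06)&(X[:,2]<.09)&(c.sum(1)>200); print(np.median(X[m],0),m.sum())
for p,o,z0 in((np.load('side_p.npy'),(.435,-.277),0.),(p1,(.5688,.0086),.004)):
    M=8; I=cv2.resize(p,None,fx=M,fy=M,interpolation=cv2.INTER_CUBIC); a=np.linspace(0,2*np.pi,80)
    for z,col in((z0,(255,0,0)),(z0+.07,(0,255,0))):
        q=proj('side',np.c_[o[0]+.032*np.cos(a),o[1]+.032*np.sin(a),np.full(80,z)]); cv2.polylines(I,[((q+.5)*M).astype(int)],True,col,1)
    u=(proj('side',[*o,.03])[0]*M).astype(int); T.append(I[u[1]-195:u[1]+195,u[0]-195:u[0]+195])
cv2.imwrite('pics/c9.png',np.hstack(T)[:,:,::-1])
s=read_state(); print(s['ft_force'],s['torque'],s['joint_efforts'])
E
```

```text
[ 0.57196678 -0.01574871  0.0720915 ] 148
[-2.36823602  0.42781757  5.74450151] [0.05879408 0.3198496  0.03531968] [-4.11173198e-01 -6.82896280e+01 -2.75674313e+01 -2.99635925e-02
 -1.42496629e-01  7.06691571e-03]
```

View pics/c9.png

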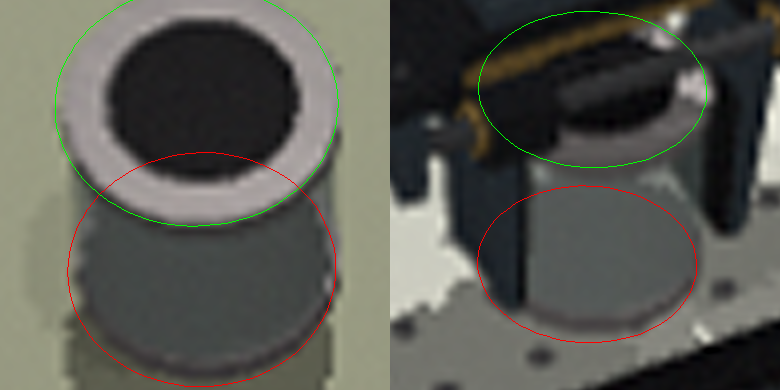

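Request:
{"method": "send_rows", "body": {
  "plan": [
    [0, 0, 0, 0],
    [0, 0, 0, 0],
    [0, 0, 0, 0],
    [0, 0, 0, 0],
    [0, 0, 0, 0],
    [0, 0, 0, 0]
  ],
  "hand": 1
}}

```text
time: 14.83
ee_pos: [0.5706, 0.0084, 0.0925]
orientation: [-179.4, -0.6, 102.3]
ft_force: [-0.6, 0.1, -0.2]
opening: 1.003
```

Request:
{"method": "send_rows", "body": {
  "plan": [
    [0, 0, -0.2, 0],
    [0, 0, -0.4, 0],
    [0, 0, -0.6, 0],
    [0, 0, -0.7, 0],
    [0, 0, -0.7, 0],
    [0, 0, -0.5, 0],
    [0, 0, -0.3, 0],
    [0, 0, 0, 0]
  ]
}}

```text
time: 15.5
ee_pos: [0.5716, 0.0072, 0.2371]
orientation: [-179.3, -0.6, 102.3]
ft_force: [0.8, 0.5, -0.0]
opening: 0.998
```

```bash
python3 g.py .644 -.274 .2 102.2
```

```text
t 15.5 pos [0.5716 0.0072 0.2371] rpy [-179.25   -0.63  102.26] open 0.998 F [ 0.8  0.5 -0. ]
 need units total [-7.264  0.286  0.844] turn 0.011 min rows 8
```

Now I'll move over the gasket and look at the glass once the arm is out of the way.

Request:
{"method": "send_rows", "body": {
  "plan": [
    [-0.2, 0, 0, 0],
    [-0.4, 0, 0, 0],
    [-0.6, 0, 0, 0],
    [-0.7, 0.05, 0, 0],
    [-0.7, 0.05, 0, 0],
    [-0.7, 0.05, 0, 0],
    [-0.7, 0.05, 0, 0],
    [-0.7, 0.05, 0.1, 0],
    [-0.7, 0.05, 0.1, 0],
    [-0.6, 0, 0.1, 0],
    [-0.4, 0, 0.1, 0],
    [-0.3, 0, 0.1, 0],
    [-0.1, 0, 0, 0],
    [0, 0, 0, 0]
  ]
}}

```text
time: 16.67
ee_pos: [0.6382, -0.2724, 0.1992]
orientation: [-178.6, -1.0, 102.4]
ft_force: [-0.2, 0.7, 0.6]
opening: 0.997
```

```bash
python3 gp.py .644 -.274 .004 .075 102.2;  python3 - <<'E'
from h import *
a=np.linspace(0,2*np.pi,80)
for c in('side','top'):
    p,d=capture(c); np.save(c+'_p2.npy',p);np.save(c+'_d2.npy',d); cv2.imwrite(f'pics/{c}2.png',p[:,:,::-1])
    for z in (.074,): print(c,fitcirc(c,p,(.567,.0088),z,.032), 'tail',fitcirc(c,p,(.5432,.116),.016 if 0 else .012,.032))
E
```

```text
t 16.67 pos [ 0.6382 -0.2724  0.1992] rpy [-178.6    -1.04  102.37] open 0.997 F [-0.2  0.7  0.6]
 need units total [-0.159  0.253  2.998] turn 0.033 min rows 4
side (array([0.5713, 0.009 ]), np.float32(52.77733)) tail (array([0.5447, 0.115 ]), np.float32(41.555893))
top (array([0.5693, 0.0123]), np.float32(57.815647)) tail (array([0.5585, 0.1131]), np.float32(17.86982))
```

View pics/top2.png

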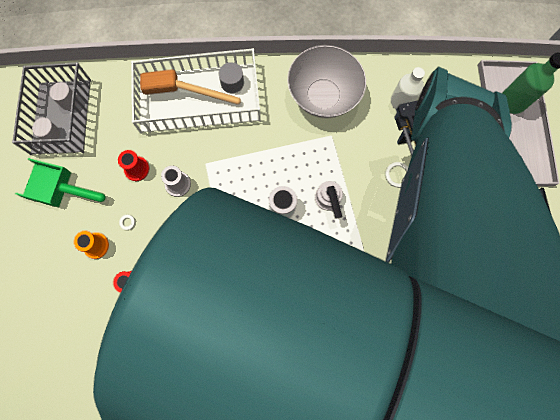

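View pics/side2.png

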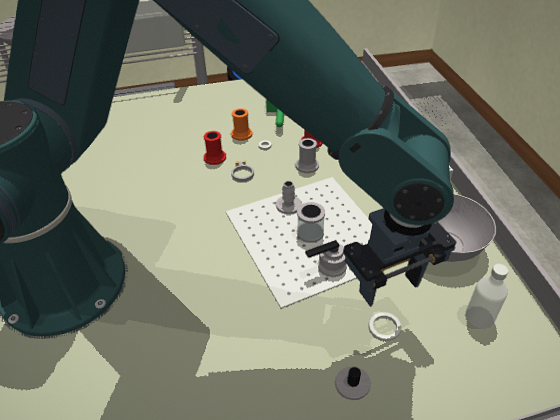

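The glass stands upright, but about 4 mm too far back along board x and 1 mm off in y. I'll go back and centre it with the jaws before laying the gasket.

```bash
python3 gp.py .5665 .0087 .100 .06 102.2
```

```text
t 16.77 pos [ 0.6381 -0.2713  0.1996] rpy [-178.6    -1.04  102.42] open 1.001 F [-0.2 -0.6  0.7]
 need units total [ 7.175 -0.179  1.125] turn 0.043 min rows 8
```

Request:
{"method": "send_rows", "body": {
  "plan": [
    [0.2, 0, -0.3, 0],
    [0.4, 0, -0.3, 0],
    [0.6, 0, 0, 0],
    [0.7, -0.03, 0, 0],
    [0.7, -0.03, 0, 0],
    [0.7, -0.03, 0, 0],
    [0.7, -0.03, 0, 0],
    [0.7, -0.03, 0, 0],
    [0.7, -0.03, 0, 0],
    [0.6, 0, 0, 0],
    [0.4, 0, 0, 0],
    [0.3, 0, 0, 0],
    [0.1, 0, 0, 0],
    [0, 0, 0, 0],
    [0, 0, 0, 0]
  ]
}}

```text
time: 18.02
ee_pos: [0.5642, 0.0219, 0.2475]
orientation: [-179.4, -0.8, 103.3]
ft_force: [0.5, 1.0, -0.6]
opening: 1.003
```

```bash
python3 gp.py .5665 .0087 .038 .06 102.2
```

```text
t 18.02 pos [0.5642 0.0219 0.2475] rpy [-179.43   -0.83  103.3 ] open 1.003 F [ 0.5  1.  -0.6]
 need units total [-0.409  0.031  3.732] turn 0.221 min rows 4
```

Request:
{"method": "send_rows", "body": {
  "plan": [
    [-0.2, 0.02, 0.1, 0.2],
    [-0.2, 0.02, 0.3, 0],
    [0, 0, 0.4, 0],
    [0, 0, 0.3, 0],
    [0, 0, 0.2, 0],
    [0, 0, 0, 0],
    [0, 0, 0, 0]
  ]
}}

```text
time: 18.6
ee_pos: [0.5699, 0.001, 0.1901]
orientation: [-179.4, -0.8, 101.9]
ft_force: [0.8, -0.4, 0.4]
opening: 1.0
```

```bash
python3 gp.py .5665 .0087 .040 .06 102.2
```

```text
t 18.6 pos [0.5699 0.001  0.1901] rpy [-179.41   -0.8   101.94] open 1.0 F [ 0.8 -0.4  0.4]
 need units total [ 0.153 -0.006  2.256] turn -0.051 min rows 3
```

Request:
{"method": "send_rows", "body": {
  "plan": [
    [0.13, 0, 0, -0.05],
    [0, 0, 0.2, 0],
    [0, 0, 0.4, 0],
    [0, 0, 0.5, 0],
    [0, 0, 0.5, 0],
    [0, 0, 0.4, 0],
    [0, 0, 0.15, 0],
    [0, 0, 0, 0],
    [0, 0, 0, 0]
  ]
}}

```text
time: 19.35
ee_pos: [0.57, 0.0087, 0.1026]
orientation: [-179.8, -0.7, 102.3]
ft_force: [-0.0, -1.0, 0.7]
opening: 1.003
```

```bash
python3 gp.py .5665 .0087 .040 .06 102.2
```

```text
t 19.35 pos [0.57   0.0087 0.1026] rpy [-179.79   -0.71  102.34] open 1.003 F [-0.  -1.   0.7]
 need units total [-0.    -0.08   0.065] turn 0.027 min rows 1
```

Request:
{"method": "send_rows", "body": {
  "plan": [
    [0, -0.09, 0.05, 0],
    [0, 0, 0, 0],
    [0, 0, 0, 0]
  ]
}}

```text
time: 19.6
ee_pos: [0.5673, 0.008, 0.1027]
orientation: [-180.0, -0.7, 102.4]
ft_force: [0.4, -0.3, 0.5]
opening: 1.002
```

```bash
python3 gp.py .5665 .0087 .040 .06 102.2
```

```text
t 19.6 pos [0.5673 0.008  0.1027] rpy [-179.96   -0.67  102.36] open 1.002 F [ 0.4 -0.3  0.5]
 need units total [ 0.003 -0.015  0.067] turn 0.031 min rows 1
```

Request:
{"method": "send_rows", "body": {
  "plan": [
    [0, -0.01, 0.04, 0],
    [0, 0, 0, 0],
    [0, 0, 0, 0],
    [0, 0, 0, 0],
    [0, 0, 0, 0]
  ],
  "hand": -1
}}

```text
time: 20.02
ee_pos: [0.5679, 0.0078, 0.1029]
orientation: [179.9, -0.6, 102.3]
ft_force: [0.8, 0.4, -0.9]
opening: 0.69
```

Request:
{"method": "send_rows", "body": {
  "plan": [
    [0, 0, 0.02, 0]
  ],
  "hand": 1
}}

```text
time: 20.1
ee_pos: [0.5681, 0.0078, 0.1022]
orientation: [179.8, -0.6, 102.4]
ft_force: [-0.5, -0.7, 0.3]
opening: 0.737
```

Request:
{"method": "send_rows", "body": {
  "plan": [
    [0, 0, 0, 0],
    [0, 0, 0, 0],
    [0, 0, 0, 0],
    [0, 0, 0, 0]
  ]
}}

```text
time: 20.43
ee_pos: [0.5679, 0.0078, 0.1019]
orientation: [179.9, -0.6, 102.3]
ft_force: [1.2, -0.1, -0.5]
opening: 0.991
```

Lift and go to the gasket.

Request:
{"method": "send_rows", "body": {
  "plan": [
    [0, 0, -0.2, 0],
    [0, 0, -0.4, 0],
    [0, 0, -0.6, 0],
    [0, 0, -0.6, 0],
    [0, 0, -0.5, 0],
    [-0.2, 0, -0.3, 0],
    [-0.4, 0, 0, 0],
    [-0.6, 0, 0, 0],
    [-0.7, 0.05, 0, 0],
    [-0.7, 0.05, 0, 0],
    [-0.7, 0.05, 0, 0],
    [-0.7, 0.05, 0, 0],
    [-0.7, 0.05, 0, 0],
    [-0.6, 0.05, 0, 0],
    [-0.6, 0, 0, 0],
    [-0.6, 0, 0.1, 0],
    [-0.4, 0, 0.1, 0],
    [-0.3, 0, 0.1, 0],
    [-0.1, 0, 0, 0],
    [0, 0, 0, 0]
  ]
}}

```text
time: 22.1
ee_pos: [0.6445, -0.2891, 0.2069]
orientation: [179.7, -0.5, 102.5]
ft_force: [-0.9, 0.1, 0.2]
opening: 1.002
```

```bash
python3 gp.py .644 -.274 .004 .075 102.2;  python3 - <<'E'
from h import *
for c in('side','top'):
    p,d=capture(c); np.save(c+'_p2.npy',p);np.save(c+'_d2.npy',d); cv2.imwrite(f'pics/{c}3.png',p[:,:,::-1])
    print(c,fitcirc(c,p,(.567,.0088),.074,.032), 'tail',fitcirc(c,p,(.5432,.116),.012,.032,search=.006), 'gasket',fitcirc(c,p,(.644,-.274),.008,.023))
E
```

```text
t 22.1 pos [ 0.6445 -0.2891  0.2069] rpy [179.66  -0.47 102.49] open 1.002 F [-0.9  0.1  0.2]
 need units total [0.33  0.039 3.201] turn 0.058 min rows 4
side (array([0.5707, 0.0085]), np.float32(52.370476)) tail (array([0.5442, 0.1092]), np.float32(42.64413)) gasket (array([ 0.645, -0.275]), np.float32(59.93834))
top (array([0.5679, 0.0116]), np.float32(43.6484)) tail (array([0.5459, 0.116 ]), np.float32(6.4104114)) gasket (array([ 0.6435, -0.272 ]), np.float32(55.9144))
```

View pics/side3.png

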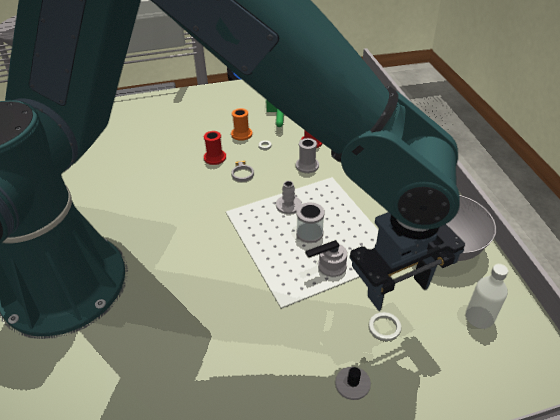

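```bash
python3 gp.py .6427 -.2751 .004 .078 102.2
```

```text
t 22.2 pos [ 0.6444 -0.288   0.2069] rpy [179.67  -0.48 102.54] open 0.998 F [-0.4  0.6 -0.3]
 need units total [2.820e-01 1.000e-03 3.125e+00] turn 0.068 min rows 4
```

Request:
{"method": "send_rows", "body": {
  "plan": [
    [0.15, 0, 0.1, 0.05],
    [0.12, 0, 0.3, 0],
    [0, 0, 0.5, 0],
    [0, 0, 0.5, 0],
    [0, 0, 0.4, 0],
    [0, 0, 0.2, 0],
    [0, 0, 0, 0],
    [0, 0, 0, 0]
  ]
}}

```text
time: 22.87
ee_pos: [0.6409, -0.2668, 0.1212]
orientation: [179.7, -0.6, 102.6]
ft_force: [-0.3, 0.3, 1.1]
opening: 1.0
```

```bash
python3 gp.py .6427 -.2751 .004 .078 102.2
```

```text
t 22.87 pos [ 0.6409 -0.2668  0.1212] rpy [179.73  -0.56 102.6 ] open 1.0 F [-0.3  0.3  1.1]
 need units total [-0.241 -0.014  0.978] turn 0.08 min rows 2
```

Request:
{"method": "send_rows", "body": {
  "plan": [
    [-0.12, -0.01, 0, 0.08],
    [-0.08, 0, 0.2, 0],
    [0, 0, 0.3, 0],
    [0, 0, 0.2, 0],
    [0, 0, 0.05, 0],
    [0, 0, 0, 0],
    [0, 0, 0, 0]
  ]
}}

```text
time: 23.45
ee_pos: [0.6435, -0.2755, 0.0904]
orientation: [179.6, -0.4, 102.2]
ft_force: [0.9, 0.3, 0.5]
opening: 1.003
```

```bash
python3 gp.py .6427 -.2751 .004 .078 102.2
```

```text
t 23.45 pos [ 0.6435 -0.2755  0.0904] rpy [179.58  -0.44 102.15] open 1.003 F [0.9 0.3 0.5]
 need units total [-0.002 -0.034  0.21 ] turn -0.009 min rows 1
```

Request:
{"method": "send_rows", "body": {
  "plan": [
    [0, -0.03, 0.1, 0],
    [0, 0, 0.1, 0],
    [0, 0, 0.02, 0],
    [0, 0, 0, 0]
  ]
}}

```text
time: 23.78
ee_pos: [0.6425, -0.2758, 0.0813]
orientation: [179.5, -0.4, 102.2]
ft_force: [-0.6, 0.3, -0.4]
opening: 1.0
```

```bash
python3 gp.py .6427 -.2751 .004 .078 102.2
```

```text
t 23.78 pos [ 0.6425 -0.2758  0.0813] rpy [179.55  -0.42 102.15] open 1.0 F [-0.6  0.3 -0.4]
 need units total [ 0.002 -0.006 -0.017] turn -0.01 min rows 1
```

Request:
{"method": "send_rows", "body": {
  "plan": [
    [0, 0, 0, 0],
    [0, 0, 0, 0],
    [0, 0, 0, 0],
    [0, 0, 0, 0],
    [0, 0, 0, 0]
  ],
  "hand": -1
}}

```text
time: 24.2
ee_pos: [0.6428, -0.2758, 0.0818]
orientation: [179.5, -0.4, 102.2]
ft_force: [0.3, -0.4, 0.1]
opening: 0.68
```

Request:
{"method": "send_rows", "body": {
  "plan": [
    [0, 0, -0.1, 0],
    [0, 0, -0.3, 0],
    [0, 0, -0.5, 0],
    [0, 0, -0.7, 0],
    [0, 0, -0.7, 0],
    [0, 0, -0.6, 0],
    [0, 0, -0.3, 0],
    [0, 0, 0, 0],
    [0, 0, 0, 0]
  ]
}}

```text
time: 24.95
ee_pos: [0.6414, -0.2768, 0.2203]
orientation: [179.5, -0.4, 102.2]
ft_force: [0.3, 0.8, -0.3]
opening: 0.681
```

```bash
python3 gp.py .5677 .0084 .1 .074 102.2;  python3 - <<'E'
from h import *
p,d=capture('side'); u=proj('side',[.643,-.275,.12])[0].astype(int); t=cv2.resize(p[u[1]-60:u[1]+60,u[0]-60:u[0]+60],(480,480),interpolation=cv2.INTER_CUBIC)
cv2.imwrite('pics/c10.png',t[:,:,::-1])
E
```

```text
t 24.95 pos [ 0.6414 -0.2768  0.2203] rpy [179.49  -0.37 102.16] open 0.681 F [ 0.3  0.8 -0.3]
 need units total [ 7.338 -0.326  1.203] turn -0.009 min rows 8
```

View pics/c10.png

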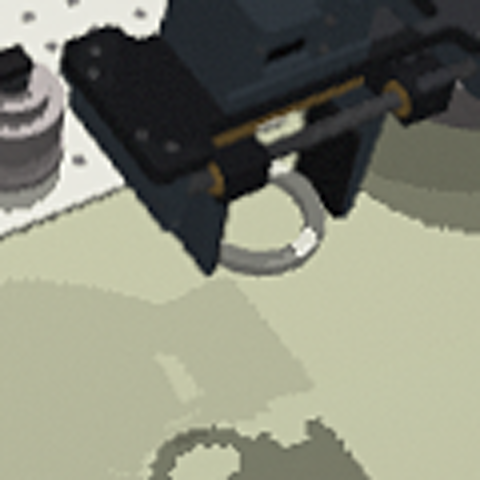

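Request:
{"method": "send_rows", "body": {
  "plan": [
    [0.2, 0, 0, 0],
    [0.4, 0, 0, 0],
    [0.6, -0.04, 0, 0],
    [0.6, -0.04, 0, 0],
    [0.6, -0.04, 0, 0],
    [0.6, -0.04, 0, 0],
    [0.6, -0.04, 0, 0],
    [0.6, -0.04, 0, 0],
    [0.6, -0.04, 0, 0],
    [0.6, -0.04, 0, 0],
    [0.6, 0, 0, 0],
    [0.5, 0, 0, 0],
    [0.3, 0, 0, 0],
    [0.1, 0, 0, 0],
    [0, 0, 0, 0],
    [0, 0, 0, 0],
    [0, 0, 0, 0]
  ]
}}

```text
time: 26.42
ee_pos: [0.5508, 0.0161, 0.2036]
orientation: [-178.9, -1.1, 102.3]
ft_force: [-0.3, -0.1, 0.0]
opening: 0.681
```

```bash
python3 gp.py .5677 .0084 .082 .076 102.2
```

```text
t 26.42 pos [0.5508 0.0161 0.2036] rpy [-178.9    -1.1   102.28] open 0.681 F [-0.3 -0.1  0. ]
 need units total [-0.337  0.429  1.125] turn 0.017 min rows 2
```

Request:
{"method": "send_rows", "body": {
  "plan": [
    [-0.15, 0.2, 0, 0],
    [-0.12, 0.18, 0, 0],
    [0, 0, 0.2, 0],
    [0, 0, 0.2, 0],
    [0, 0, 0.1, 0],
    [0, 0, 0, 0],
    [0, 0, 0, 0],
    [0, 0, 0, 0]
  ]
}}

```text
time: 27.08
ee_pos: [0.5702, 0.0048, 0.1796]
orientation: [-178.9, -1.1, 102.0]
ft_force: [-0.3, 0.2, -1.4]
opening: 0.684
```

```bash
python3 gp.py .5677 .0084 .078 .076 102.2
```

```text
t 27.08 pos [0.5702 0.0048 0.1796] rpy [-178.85   -1.1   102.02] open 0.684 F [-0.3  0.2 -1.4]
 need units total [0.051 0.008 0.643] turn -0.035 min rows 1
```

Request:
{"method": "send_rows", "body": {
  "plan": [
    [0.05, 0, 0, -0.03],
    [0, 0, 0.15, 0],
    [0, 0, 0.2, 0],
    [0, 0, 0.1, 0],
    [0, 0, 0, 0],
    [0, 0, 0, 0]
  ]
}}

```text
time: 27.58
ee_pos: [0.569, 0.0077, 0.1601]
orientation: [-178.9, -1.1, 102.2]
ft_force: [-0.1, 0.0, 0.5]
opening: 0.68
```

```bash
python3 gp.py .5677 .0084 .078 .0775 102.2;  python3 - <<'E'
from h import *
p,d=capture('side'); u=proj('side',[.568,.008,.08])[0].astype(int); t=cv2.resize(p[u[1]-45:u[1]+45,u[0]-45:u[0]+45],(540,540),interpolation=cv2.INTER_CUBIC)
cv2.imwrite('pics/c11.png',t[:,:,::-1])
E
```

```text
t 27.58 pos [0.569  0.0077 0.1601] rpy [-178.89   -1.1   102.23] open 0.68 F [-0.1  0.   0.5]
 need units total [-0.016  0.01   0.116] turn 0.007 min rows 1
```

View pics/c11.png

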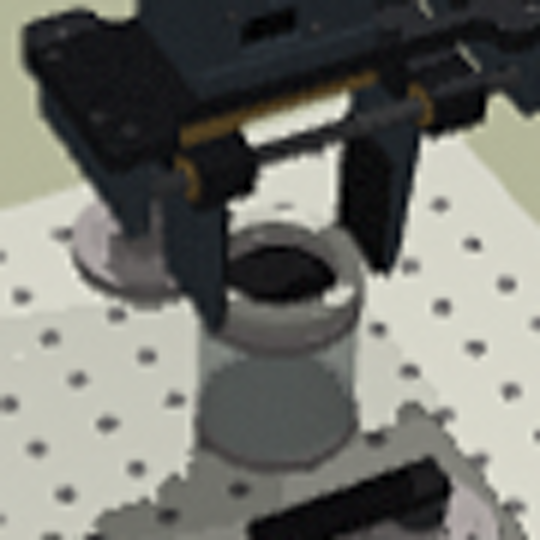

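Request:
{"method": "send_rows", "body": {
  "plan": [
    [-0.01, 0.01, 0.06, 0],
    [0, 0, 0.03, 0],
    [0, 0, 0, 0]
  ]
}}

```text
time: 27.88
ee_pos: [0.5697, 0.0074, 0.1565]
orientation: [-178.9, -1.1, 102.2]
ft_force: [-0.2, -0.1, -0.1]
opening: 0.683
```

Request:
{"method": "send_rows", "body": {
  "plan": [
    [0, 0, 0.04, 0],
    [0, 0, 0, 0]
  ]
}}

```text
time: 28.05
ee_pos: [0.5708, 0.0074, 0.1561]
orientation: [-179.1, -1.1, 102.2]
ft_force: [-1.0, 0.4, -0.4]
opening: 0.683
```

```bash
python3 gp.py .5677 .0084 .078 .0775 102.2
```

```text
t 28.05 pos [0.5708 0.0074 0.1561] rpy [-179.06   -1.06  102.23] open 0.683 F [-1.   0.4 -0.4]
 need units total [ 0.004 -0.04   0.015] turn 0.005 min rows 1
```

Request:
{"method": "send_rows", "body": {
  "plan": [
    [0, -0.05, 0.02, 0],
    [0, 0, 0.02, 0]
  ]
}}

```text
time: 28.22
ee_pos: [0.57, 0.007, 0.1556]
orientation: [-179.2, -1.0, 102.2]
ft_force: [-1.3, 0.1, 11.8]
opening: 0.683
```

```bash
python3 gp.py .5677 .0084 .078 .0775 102.2
```

```text
t 28.22 pos [0.57   0.007  0.1556] rpy [-179.24   -1.03  102.22] open 0.683 F [-1.3  0.1 11.8]
 need units total [ 0.012 -0.022  0.003] turn 0.005 min rows 1
```

Request:
{"method": "send_rows", "body": {
  "plan": [
    [0, -0.02, 0, 0],
    [0, 0, 0, 0],
    [0, 0, 0, 0],
    [0, 0, 0, 0],
    [0, 0, -0.15, 0],
    [0, 0, -0.4, 0],
    [0, 0, -0.6, 0],
    [0, 0, -0.6, 0],
    [0, 0, -0.4, 0],
    [0, 0, 0, 0]
  ],
  "hand": 1
}}

```text
time: 29.05
ee_pos: [0.5689, 0.0053, 0.2449]
orientation: [-179.0, -1.1, 102.2]
ft_force: [0.3, -0.6, 0.7]
opening: 1.0
```

```bash
python3 gp.py .6308 .2600 .15 .06 102.2
```

```text
t 29.05 pos [0.5689 0.0053 0.2449] rpy [-178.97   -1.09  102.21] open 1.0 F [ 0.3 -0.6  0.7]
 need units total [5.849 2.904 0.932] turn 0.003 min rows 7
```

Request:
{"method": "send_rows", "body": {
  "plan": [
    [0.2, 0.1, 0, 0],
    [0.4, 0.2, 0, 0],
    [0.5, 0.25, 0, 0],
    [0.6, 0.3, 0, 0],
    [0.6, 0.3, 0, 0],
    [0.6, 0.3, 0, 0],
    [0.6, 0.3, 0, 0],
    [0.6, 0.3, 0, 0],
    [0.6, 0.3, 0, 0],
    [0.5, 0.25, 0, 0],
    [0.3, 0.15, 0, 0],
    [0.2, 0.1, 0, 0],
    [0.05, 0, 0, 0],
    [0, 0, 0, 0],
    [0, 0, 0, 0],
    [0, 0, 0, 0]
  ]
}}

```text
time: 30.38
ee_pos: [0.6288, 0.2698, 0.234]
orientation: [-178.2, -1.0, 102.0]
ft_force: [-0.3, 0.3, 0.3]
opening: 0.999
```

```bash
python3 gp.py .6308 .2600 .043 .06 102.2;  python3 - <<'E'
from h import *
T=[]
for c in('side','top'):
    p,d=capture(c); np.save(c+'_p4.npy',p);np.save(c+'_d4.npy',d); cv2.imwrite(f'pics/{c}4.png',p[:,:,::-1])
    print(c,'gasket out',fitcirc(c,p,(.569,.009),.082,.032,search=.008),'in',fitcirc(c,p,(.569,.009),.082,.023,search=.008), 'tail',fitcirc(c,p,(.5432,.116),.012,.032,search=.006),'red',fitcirc(c,p,(.632,.261),.076,.024,search=.006))
    u=proj(c,[.568,.008,.06])[0].astype(int); T.append(cv2.resize(p[u[1]-40:u[1]+40,u[0]-40:u[0]+40],(390,390),interpolation=cv2.INTER_CUBIC))
cv2.imwrite('pics/c12.png',np.hstack(T)[:,:,::-1])
E
```

```text
t 30.38 pos [0.6288 0.2698 0.234 ] rpy [-178.16   -1.02  102.05] open 0.999 F [-0.3  0.3  0.3]
 need units total [-0.336  0.15   3.266] turn -0.03 min rows 4
side gasket out (array([0.5693, 0.0059]), np.float32(60.0)) in (array([0.5678, 0.0074]), np.float32(60.0)) tail (array([0.5432, 0.11  ]), np.float32(38.275517)) red (array([0.6335, 0.2615]), np.float32(51.21203))
top gasket out (array([0.5698, 0.0102]), np.float32(40.98741)) in (array([0.568 , 0.0093]), np.float32(60.0)) tail (array([0.542, 0.117]), np.float32(56.85416)) red (array([0.6291, 0.2533]), np.float32(25.209711))
```

View pics/c12.png

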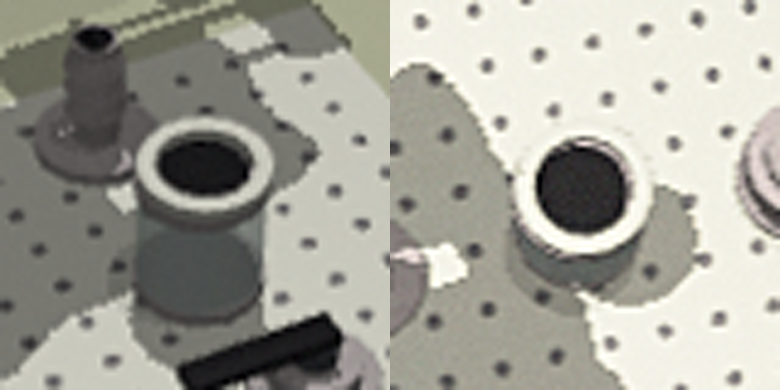

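View pics/side4.png

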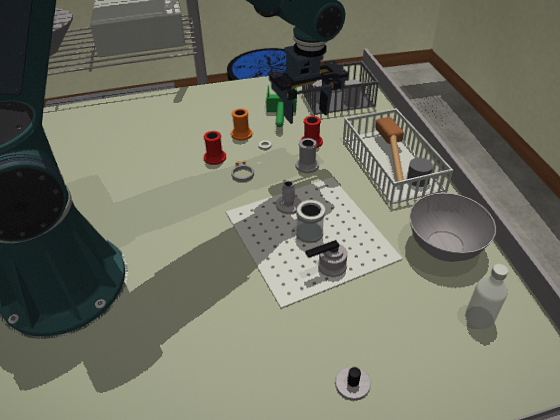

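Request:
{"method": "send_rows", "body": {
  "plan": [
    [-0.15, 0.08, 0, 0],
    [-0.15, 0.06, 0.1, 0],
    [0, 0, 0.2, 0],
    [0, 0, 0.3, 0],
    [0, 0, 0.3, 0],
    [0, 0, 0.2, 0],
    [0, 0, 0.1, 0],
    [0, 0, 0, 0],
    [0, 0, 0, 0]
  ]
}}

```text
time: 31.23
ee_pos: [0.6355, 0.2561, 0.1792]
orientation: [-178.1, -1.0, 101.9]
ft_force: [0.3, 0.0, -0.4]
opening: 1.001
```

```bash
python3 gp.py .6308 .2600 .043 .06 102.2
```

```text
t 31.23 pos [0.6355 0.2561 0.1792] rpy [-178.07   -1.    101.89] open 1.001 F [ 0.3  0.  -0.4]
 need units total [0.059 0.02  1.908] turn -0.063 min rows 3
```

Request:
{"method": "send_rows", "body": {
  "plan": [
    [0.05, 0.02, 0.1, -0.06],
    [0, 0, 0.3, 0],
    [0, 0, 0.4, 0],
    [0, 0, 0.4, 0],
    [0, 0, 0.3, 0],
    [0, 0, 0.2, 0],
    [0, 0, 0.1, 0],
    [0, 0, 0, 0],
    [0, 0, 0, 0]
  ]
}}

```text
time: 31.98
ee_pos: [0.6328, 0.26, 0.0996]
orientation: [-178.1, -1.0, 102.3]
ft_force: [-0.5, 0.2, -0.1]
opening: 1.003
```

```bash
python3 gp.py .6308 .2600 .043 .06 102.2
```

```text
t 31.98 pos [0.6328 0.26   0.0996] rpy [-178.09   -1.02  102.27] open 1.003 F [-0.5  0.2 -0.1]
 need units total [-0.014 -0.001 -0.084] turn 0.015 min rows 1
```

Request:
{"method": "send_rows", "body": {
  "plan": [
    [0, 0, -0.06, 0],
    [0, 0, 0, 0],
    [0, 0, 0, 0],
    [0, 0, 0, 0],
    [0, 0, 0, 0],
    [0, 0, 0, 0],
    [0, 0, 0, 0]
  ],
  "hand": -1
}}

```text
time: 32.57
ee_pos: [0.6343, 0.2604, 0.1054]
orientation: [-178.3, -1.0, 102.3]
ft_force: [0.7, -0.5, -0.8]
opening: 0.521
```

Request:
{"method": "send_rows", "body": {
  "plan": [
    [0, 0, -0.15, 0],
    [0, 0, -0.3, 0],
    [0, 0, -0.5, 0],
    [0, 0, -0.6, 0],
    [0, 0, -0.6, 0],
    [0, 0, -0.5, 0],
    [0, 0, -0.2, 0],
    [0, 0, 0, 0],
    [0, 0, 0, 0]
  ]
}}

```text
time: 33.32
ee_pos: [0.637, 0.2584, 0.2277]
orientation: [-178.2, -1.0, 102.3]
ft_force: [-1.6, 0.4, -3.5]
opening: 0.516
```

```bash
python3 - <<'E'
import numpy as np
th=np.radians(12.2); ex=np.array([np.cos(th),np.sin(th)]); ey=np.array([-ex[1],ex[0]])
tail=np.array([.5432,.116])-.0010; valve=tail-.22*ey
print('tail',tail,'valve',valve,'red tgt',valve+.094*ex,'cap tgt',tail-.094*ex)
from h import *
T=[]
for c in('side','top'):
    p,d=capture(c); u=proj(c,[.6308,.26,.12])[0].astype(int); T.append(cv2.resize(p[max(0,u[1]-50):u[1]+50,max(0,u[0]-50):u[0]+50],(390,390),interpolation=cv2.INTER_CUBIC))
cv2.imwrite('pics/c13.png',np.hstack(T)[:,:,::-1])
E
```

```text
tail [0.5422 0.115 ] valve [ 0.58869146 -0.1000315 ] red tgt [ 0.68056855 -0.08016697] cap tgt [0.45032291 0.09513547]
```

View pics/c13.png

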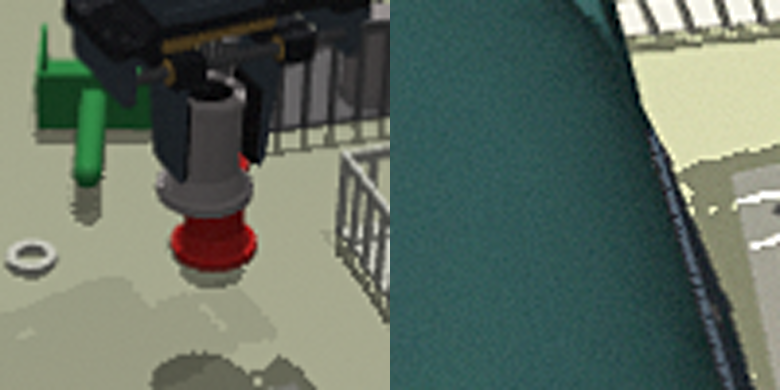

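```bash
python3 gp.py .6806 -.0802 .15 .06 102.2; python3 - <<'E'
from h import *
for c in('side','top'):
    X,_,_=cloud(c,np.load(c+'_p.npy'),np.load(c+'_d.npy'))
    m=(X[:,0]>.66)&(X[:,0]<1)&(abs(X[:,1]+.05)<.1)&(X[:,2]>.02); q=X[m]
    print(c,q[:,0].min(),q[:,2].max(), [ (lo,q[(q[:,2]>lo)][:,0].min().round(3)) for lo in(.03,.06,.08) if (q[:,2]>lo).any()])
E
```

```text
t 33.42 pos [0.6367 0.2583 0.2267] rpy [-178.13   -1.01  102.27] open 0.512 F [ 0.7  0.2 -2.2]
 need units total [-8.535 -0.668  0.289] turn 0.014 min rows 10
side 0.7652869666770066 0.084397155900218 [(0.03, np.float64(0.765)), (0.06, np.float64(0.765)), (0.08, np.float64(0.765))]
top 0.765209547246158 0.08345170847970226 [(0.03, np.float64(0.765)), (0.06, np.float64(0.765)), (0.08, np.float64(0.765))]
```

Request:
{"method": "send_rows", "body": {
  "plan": [
    [-0.2, 0, 0, 0],
    [-0.4, -0.03, 0, 0],
    [-0.6, -0.05, 0, 0],
    [-0.7, -0.06, 0, 0],
    [-0.7, -0.06, 0, 0],
    [-0.7, -0.06, 0, 0],
    [-0.7, -0.06, 0, 0],
    [-0.7, -0.06, 0, 0],
    [-0.7, -0.06, 0, 0],
    [-0.7, -0.06, 0, 0],
    [-0.6, -0.06, 0, 0],
    [-0.6, -0.06, 0, 0],
    [-0.4, 0, 0, 0],
    [-0.3, 0, 0, 0],
    [-0.1, 0, 0, 0],
    [0, 0, 0, 0],
    [0, 0, 0, 0],
    [0, 0, 0, 0]
  ]
}}

```text
time: 34.92
ee_pos: [0.6732, -0.096, 0.2044]
orientation: [-176.8, -1.2, 102.1]
ft_force: [0.0, -0.3, -2.7]
opening: 0.512
```

```bash
python3 gp.py .6806 -.0802 .047 .06 102.2
```

```text
t 34.92 pos [ 0.6732 -0.096   0.2044] rpy [-176.75   -1.19  102.09] open 0.512 F [ 0.  -0.3 -2.7]
 need units total [0.265 0.486 2.421] turn -0.021 min rows 3
```

Request:
{"method": "send_rows", "body": {
  "plan": [
    [0.13, 0.2, 0, 0],
    [0.12, 0.2, 0, 0],
    [0, 0.05, 0.1, 0],
    [0, 0, 0.3, 0],
    [0, 0, 0.3, 0],
    [0, 0, 0.2, 0],
    [0, 0, 0.1, 0],
    [0, 0, 0, 0],
    [0, 0, 0, 0]
  ]
}}

```text
time: 35.67
ee_pos: [0.6869, -0.0761, 0.1576]
orientation: [-176.6, -1.3, 102.4]
ft_force: [-0.5, -0.4, -2.5]
opening: 0.513
```

```bash
python3 gp.py .6806 -.0802 .010 .1035 102.2
```

```text
t 35.67 pos [ 0.6869 -0.0761  0.1576] rpy [-176.63   -1.26  102.37] open 0.513 F [-0.5 -0.4 -2.5]
 need units total [-0.146  0.041  1.104] turn 0.035 min rows 2
```

Request:
{"method": "send_rows", "body": {
  "plan": [
    [-0.13, 0.03, 0, 0.03],
    [0, 0, 0.15, 0],
    [0, 0, 0.3, 0],
    [0, 0, 0.3, 0],
    [0, 0, 0.1, 0],
    [0, 0, 0, 0],
    [0, 0, 0, 0]
  ]
}}

```text
time: 36.25
ee_pos: [0.6871, -0.082, 0.1201]
orientation: [-176.7, -1.2, 102.1]
ft_force: [-0.0, 0.6, -2.9]
opening: 0.517
```

```bash
python3 gp.py .6806 -.0802 .006 .1035 102.2;  python3 - <<'E'
from h import *
T=[]
for c in('side','top'):
    p,d=capture(c); u=proj(c,[.66,-.08,.06])[0].astype(int); T.append(cv2.resize(p[max(0,u[1]-50):u[1]+50,max(0,u[0]-50):u[0]+50],(390,390),interpolation=cv2.INTER_CUBIC))
cv2.imwrite('pics/c14.png',np.hstack(T)[:,:,::-1])
E
```

```text
t 36.25 pos [ 0.6871 -0.082   0.1201] rpy [-176.66   -1.23  102.15] open 0.517 F [-0.   0.6 -2.9]
 need units total [0.017 0.017 0.269] turn -0.011 min rows 1
```

View pics/c14.png

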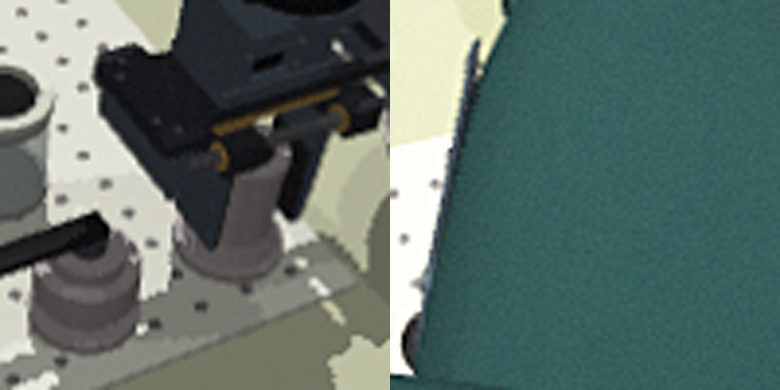

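Request:
{"method": "send_rows", "body": {
  "plan": [
    [0.02, 0.02, 0.1, 0],
    [0, 0, 0.1, 0],
    [0, 0, 0.03, 0],
    [0, 0, 0, 0]
  ]
}}

```text
time: 36.68
ee_pos: [0.6881, -0.0808, 0.1118]
orientation: [-176.8, -1.2, 102.2]
ft_force: [0.1, -0.6, -2.7]
opening: 0.516
```

```bash
python3 gp.py .6806 -.0802 .004 .1035 102.2
```

```text
t 36.68 pos [ 0.6881 -0.0808  0.1118] rpy [-176.8    -1.18  102.17] open 0.516 F [ 0.1 -0.6 -2.7]
 need units total [-0.001 -0.031  0.113] turn -0.007 min rows 1
```

Request:
{"method": "send_rows", "body": {
  "plan": [
    [0, -0.03, 0.06, 0],
    [0, 0, 0.03, 0],
    [0, 0, 0, 0]
  ]
}}

```text
time: 36.93
ee_pos: [0.6875, -0.0813, 0.1101]
orientation: [-176.9, -1.1, 102.2]
ft_force: [0.4, -0.3, -3.3]
opening: 0.515
```

Request:
{"method": "send_rows", "body": {
  "plan": [
    [0, 0, 0.05, 0],
    [0, 0, 0, 0]
  ]
}}

```text
time: 37.1
ee_pos: [0.6878, -0.0817, 0.1099]
orientation: [-176.9, -1.1, 102.2]
ft_force: [-0.9, 0.7, -2.3]
opening: 0.514
```

```bash
python3 gp.py .6806 -.0802 .004 .1035 102.2
```

```text
t 37.1 pos [ 0.6878 -0.0817  0.1099] rpy [-176.9    -1.1   102.19] open 0.514 F [-0.9  0.7 -2.3]
 need units total [ 0.024 -0.025  0.066] turn -0.002 min rows 1
```

Request:
{"method": "send_rows", "body": {
  "plan": [
    [0.02, -0.03, 0.07, 0],
    [0, 0, 0.05, 0]
  ]
}}

```text
time: 37.27
ee_pos: [0.6871, -0.0819, 0.1085]
orientation: [-176.9, -1.0, 102.2]
ft_force: [-19.2, -2.0, 36.8]
opening: 0.515
```

Request:
{"method": "send_rows", "body": {
  "plan": [
    [0, 0, 0.05, 0],
    [0, 0, 0.03, 0]
  ]
}}

```text
time: 37.43
ee_pos: [0.6871, -0.0825, 0.1088]
orientation: [-176.9, -1.0, 102.2]
ft_force: [-6.5, 0.5, 12.1]
opening: 0.51
```

```bash
python3 gp.py .6806 -.0802 .004 .1035 102.2
```

```text
t 37.43 pos [ 0.6871 -0.0825  0.1088] rpy [-176.9    -1.01  102.23] open 0.51 F [-6.5  0.5 12.1]
 need units total [ 0.045 -0.004  0.037] turn 0.005 min rows 1
```

Request:
{"method": "send_rows", "body": {
  "plan": [
    [0, 0, 0, 0],
    [0, 0, 0, 0],
    [0, 0, 0, 0],
    [0, 0, 0, 0],
    [0, 0, 0, 0]
  ],
  "hand": 0.6
}}

```text
time: 37.85
ee_pos: [0.6874, -0.0826, 0.1091]
orientation: [-177.0, -1.0, 102.2]
ft_force: [-0.8, 0.1, -0.6]
opening: 0.796
```

```bash
python3 gp.py .6806 -.0802 .047 .06 102.2;  python3 - <<'E'
from h import *
T=[]
for c in('side','top'):
    p,d=capture(c); u=proj(c,[.66,-.08,.06])[0].astype(int); T.append(cv2.resize(p[max(0,u[1]-50):u[1]+50,max(0,u[0]-50):u[0]+50],(390,390),interpolation=cv2.INTER_CUBIC))
cv2.imwrite('pics/c15.png',np.hstack(T)[:,:,::-1])
E
```

```text
t 37.85 pos [ 0.6874 -0.0826  0.1091] rpy [-177.     -0.97  102.22] open 0.796 F [-0.8  0.1 -0.6]
 need units total [ 0.069 -0.07   0.061] turn 0.003 min rows 1
```

View pics/c15.png

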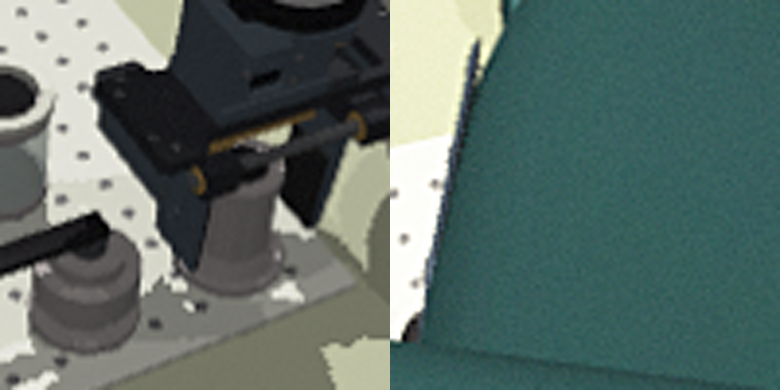

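Request:
{"method": "send_rows", "body": {
  "plan": [
    [0, 0, -0.1, 0],
    [0, 0, -0.2, 0],
    [0, 0, -0.3, 0],
    [0, 0, -0.5, 0],
    [0, 0, -0.6, 0],
    [0, 0, -0.6, 0],
    [0, 0, -0.6, 0],
    [0, 0, -0.4, 0],
    [0, 0, -0.2, 0],
    [0, 0, 0, 0]
  ]
}}

```text
time: 38.78
ee_pos: [0.6957, -0.0833, 0.263]
orientation: [-177.1, -0.9, 102.2]
ft_force: [-0.3, -1.3, -0.1]
opening: 0.798
```

```bash
python3 gp.py .542 -.3755 .13 .06 102.2;  python3 - <<'E'
from h import *
T=[]
for c in('side','top'):
    p,d=capture(c); u=proj(c,[.66,-.08,.06])[0].astype(int); T.append(cv2.resize(p[max(0,u[1]-50):u[1]+50,max(0,u[0]-50):u[0]+50],(390,390),interpolation=cv2.INTER_CUBIC))
cv2.imwrite('pics/c16.png',np.hstack(T)[:,:,::-1])
E
```

```text
t 38.78 pos [ 0.6957 -0.0833  0.263 ] rpy [-177.12   -0.93  102.23] open 0.798 F [-0.3 -1.3 -0.1]
 need units total [-6.378 -5.133  1.985] turn 0.006 min rows 9
```

View pics/c16.png

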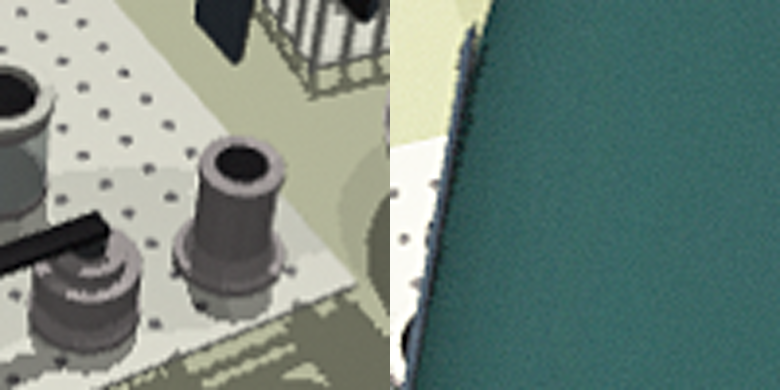

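Request:
{"method": "send_rows", "body": {
  "plan": [
    [-0.1, -0.1, 0, 0],
    [-0.2, -0.16, 0, 0],
    [-0.35, -0.28, 0, 0],
    [-0.45, -0.36, 0, 0],
    [-0.45, -0.36, 0, 0],
    [-0.45, -0.36, 0, 0],
    [-0.45, -0.36, 0, 0],
    [-0.45, -0.36, 0, 0],
    [-0.45, -0.36, 0, 0],
    [-0.45, -0.36, 0, 0],
    [-0.45, -0.36, 0, 0],
    [-0.45, -0.36, 0, 0],
    [-0.45, -0.36, 0, 0],
    [-0.4, -0.32, 0, 0],
    [-0.3, -0.24, 0, 0],
    [-0.2, -0.16, 0, 0],
    [-0.1, -0.1, 0, 0],
    [0, 0, 0, 0],
    [0, 0, 0, 0],
    [0, 0, 0, 0]
  ]
}}

```text
time: 40.55
ee_pos: [0.5233, -0.3925, 0.2502]
orientation: [-175.7, -1.9, 101.8]
ft_force: [-0.1, 0.5, -0.3]
opening: 0.8
```

```bash
python3 gp.py .5415 -.376 .030 .06 102.2;  python3 - <<'E'
from h import *
T=[]
th=np.radians(12.2); ex=np.array([np.cos(th),np.sin(th)]); ey=np.array([-ex[1],ex[0]])
base=dict(side=np.array([.5445,.1152]),top=np.array([.542,.1168]))
for c in('side','top'):
    p,d=capture(c); np.save(c+'_p5.npy',p);np.save(c+'_d5.npy',d); cv2.imwrite(f'pics/{c}5.png',p[:,:,::-1])
    for n,o,z,r in(('red',(.68,-.08),.08,.024),('redf',(.68,-.08),.012,.032),('gin',(.568,.009),.082,.023),('cap',(.543,-.374),.008,.032)):
        q,s=fitcirc(c,p,o,z,r,search=.01); v=q-(base[c]-.22*ey); print(c,n,np.round(q*1e3,1),s,'rel valve board',np.round(1e3*np.array([v@ex,v@ey]),1))
E
```

```text
t 40.55 pos [ 0.5233 -0.3925  0.2502] rpy [-175.66   -1.87  101.83] open 0.8 F [-0.1  0.5 -0.3]
 need units total [0.132 0.945 3.957] turn -0.075 min rows 5
side red [682.8 -87.5] 11.790077 rel valve board [92.3 -7.3]
side redf [669.8 -72.3] 6.636887 rel valve board [82.8 10.3]
side gin [5.648e+02 3.000e-01] 2.7180827 rel valve board [ -4.4 103.4]
side cap [ 545.  -377.2] 50.402832 rel valve board [-103.6 -261.4]
top red [683.  -78.2] 58.85644 rel valve board [96.6 -0.4]
top redf [681.  -77.8] 47.953228 rel valve board [94.7  0.4]
top gin [568.   9.] 60.0 rel valve board [  2.6 109.1]
top cap [ 541.2 -369.9] 47.377266 rel valve board [-103.6 -255.5]
```

View pics/side5.png

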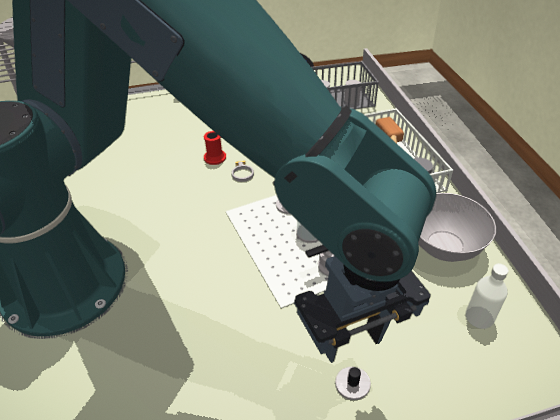

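View pics/top5.png

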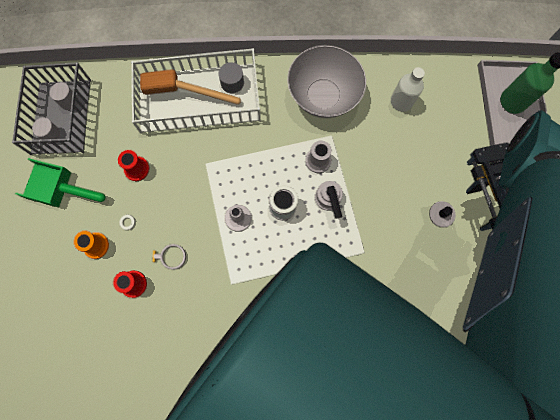

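```bash
python3 - <<'E'
from g import *
s=read_state(); R=Ro.from_euler('xyz',s['orientation'],degrees=True).as_matrix()
print(s['joint_pos'],s['dq']); print('zaxis',R[:,2],'world up in tool',R.T@[0,0,1], 'deg x,y', np.degrees((R.T@[0,0,1])[:2]))
E
```

```text
[-38.2583479   21.80346465 104.30949039  -2.51149026  58.11494883
 -48.77927792] [ 0.2272718  -0.14587796 -0.12895291  0.13693708  0.00696453  0.03117402]
zaxis [-0.08055187  0.01613627 -0.9966198 ] world up in tool [ 0.03243442 -0.07547841 -0.9966198 ] deg x,y [ 1.85835516 -4.3245946 ]
```

Request:
{"method": "send_rows", "body": {
  "plan": [
    [-0.7, 0.66, 0, 0],
    [-0.7, 0.66, 0, 0],
    [-0.7, 0.66, 0, 0],
    [-0.7, 0.66, 0, 0],
    [0, 0, 0, 0],
    [0, 0, 0, 0],
    [0, 0, 0, 0]
  ]
}}

```text
time: 41.23
ee_pos: [0.6567, -0.4769, 0.2358]
orientation: [-175.6, -2.0, 102.2]
ft_force: [0.8, 0.7, 0.3]
opening: 0.797
```

```bash
cat > tilt.py <<'E'
from g import *
s=read_state(); R=Ro.from_euler('xyz',s['orientation'],degrees=True).as_matrix(); j=s['joint_pos']
print(s['ee_pos'],'sum',j[1]+j[2]+j[4],'j4',j[3],'zaxis',R[:,2])
E
python3 tilt.py; python3 gp.py .5415 -.376 .030 .06 102.2
```

```text
[ 0.65673072 -0.47687855  0.23584329] sum 184.4280752482797 j4 -2.2791229250631795 zaxis [-0.08291488  0.01781947 -0.9963973 ]
t 41.23 pos [ 0.6567 -0.4769  0.2358] rpy [-175.57   -2.01  102.22] open 0.797 F [0.8 0.7 0.3]
 need units total [ 2.892 -1.869  3.911] turn 0.004 min rows 6
```

Request:
{"method": "send_rows", "body": {
  "plan": [
    [0.15, -0.1, 0, 0],
    [0.15, -0.1, 0, 0],
    [0.15, -0.1, 0, 0],
    [0.15, -0.1, 0, 0],
    [0.15, -0.1, 0, 0],
    [0.15, -0.1, 0, 0],
    [0.15, -0.1, 0, 0],
    [0.15, -0.1, 0, 0],
    [0.15, -0.1, 0, 0],
    [0.15, -0.1, 0, 0],
    [0.15, -0.1, 0, 0],
    [0.15, -0.1, 0, 0],
    [0.15, -0.1, 0, 0],
    [0.15, -0.1, 0, 0],
    [0.15, -0.1, 0, 0],
    [0.15, -0.1, 0, 0],
    [0.15, -0.1, 0, 0],
    [0.15, -0.1, 0, 0],
    [0, 0, 0, 0],
    [0, 0, 0, 0]
  ]
}}

```text
time: 42.9
ee_pos: [0.55, -0.3733, 0.2485]
orientation: [-175.6, -2.0, 102.3]
ft_force: [0.1, 0.8, 0.7]
opening: 0.799
```

```bash
python3 tilt.py; python3 gp.py .5415 -.376 .030 .06 102.2
```

```text
[ 0.55004065 -0.37333133  0.2484636 ] sum 184.48659055940126 j4 -2.2704663838859047 zaxis [-0.08297056  0.01783304 -0.99639243]
t 42.9 pos [ 0.55   -0.3733  0.2485] rpy [-175.57   -2.02  102.27] open 0.799 F [0.1 0.8 0.7]
 need units total [-0.212  0.2    3.958] turn 0.014 min rows 5
```

Request:
{"method": "send_rows", "body": {
  "plan": [
    [0, 0, -1, 0],
    [0, 0, -1, 0],
    [0, 0, -1, 0],
    [0, 0, 0, 0],
    [0, 0, 0, 0],
    [0, 0, 0, 0]
  ]
}}

```text
time: 43.4
ee_pos: [0.5607, -0.376, 0.3724]
orientation: [-175.5, -2.1, 102.3]
ft_force: [0.3, -0.2, -0.1]
opening: 0.799
```

```bash
python3 tilt.py
```

```text
[ 0.56071888 -0.37600037  0.37244511] sum 184.55950261952512 j4 -2.026666672020314 zaxis [-0.08394755  0.01857089 -0.99629711]
```

Request:
{"method": "send_rows", "body": {
  "plan": [
    [0, 0, 1, 0],
    [0, 0, 1, 0],
    [0, 0, 1, 0],
    [0, 0, 0, 0],
    [0, 0, 0, 0],
    [0, 0, 0, 0]
  ]
}}

```text
time: 43.9
ee_pos: [0.5505, -0.374, 0.2478]
orientation: [-175.5, -2.1, 102.2]
ft_force: [-0.5, 0.9, -0.1]
opening: 0.801
```

```bash
python3 tilt.py; python3 gp.py .5415 -.376 .030 .06 102.2
```

```text
[ 0.55046104 -0.37404294  0.24781969] sum 184.58827304852667 j4 -2.2603064749976816 zaxis [-0.08433004  0.01900931 -0.99625654]
t 43.9 pos [ 0.5505 -0.374   0.2478] rpy [-175.5    -2.1   102.25] open 0.801 F [-0.5  0.9 -0.1]
 need units total [-0.199  0.198  3.943] turn 0.01 min rows 5
```

Request:
{"method": "send_rows", "body": {
  "plan": [
    [0, 0, 0, -0.5],
    [0, 0, 0, -1],
    [0, 0, 0, -1],
    [0, 0, 0, -1],
    [0, 0, 0, -1],
    [0, 0, 0, -1],
    [0, 0, 0, -1],
    [0, 0, 0, -1],
    [0, 0, 0, -1],
    [0, 0, 0, -1],
    [0, 0, 0, -1],
    [0, 0, 0, -1],
    [0, 0, 0, -0.7],
    [0, 0, 0, -0.3],
    [0, 0, 0, 0],
    [0, 0, 0, 0]
  ]
}}

```text
time: 45.23
ee_pos: [0.5639, -0.3824, 0.2888]
orientation: [-179.1, -2.7, 167.9]
ft_force: [0.4, 0.2, 0.0]
opening: 0.801
```

```bash
python3 tilt.py; python3 - <<'E'
from g import *
R=Ro.from_euler('xyz',read_state()['orientation'],degrees=True).as_matrix(); print('up in tool deg',np.degrees((R.T@[0,0,1])[:2]))
E
python3 gp.py .5415 -.376 .030 .06 167
```

```text
[ 0.56393112 -0.38235828  0.28878943] sum 182.13512121963447 j4 -2.21897540662586 zaxis [-0.04959206 -0.0059002  -0.99875213]
up in tool deg [ 2.70834548 -0.92346656]
t 45.23 pos [ 0.5639 -0.3824  0.2888] rpy [-179.08   -2.71  167.94] open 0.801 F [0.4 0.2 0. ]
 need units total [0.275 0.143 4.989] turn 0.187 min rows 6
```

Request:
{"method": "send_rows", "body": {
  "plan": [
    [0.1, 0.07, 0.1, 0.18],
    [0.12, 0.07, 0.4, 0],
    [0, 0, 0.5, 0],
    [0, 0, 0.5, 0],
    [0, 0, 0.5, 0],
    [0, 0, 0.5, 0],
    [0, 0, 0.4, 0],
    [0, 0, 0.2, 0],
    [0, 0, 0.1, 0],
    [0, 0, 0, 0],
    [0, 0, 0, 0]
  ]
}}

```text
time: 46.15
ee_pos: [0.5515, -0.3758, 0.1634]
orientation: [-178.8, -2.1, 166.0]
ft_force: [-0.2, -0.0, 0.6]
opening: 0.802
```

```bash
python3 tilt.py; python3 gp.py .5415 -.376 .030 .06 167; python3 - <<'E'
from h import *
T=[]
for c in('side','top'):
    p,d=capture(c); u=proj(c,[.5415,-.376,.05])[0].astype(int); T.append(cv2.resize(p[max(0,u[1]-50):u[1]+50,max(0,u[0]-50):u[0]+50],(390,390),interpolation=cv2.INTER_CUBIC))
cv2.imwrite('pics/c17.png',np.hstack(T)[:,:,::-1])
E
```

```text
[ 0.55145093 -0.37579388  0.16339737] sum 181.568466737244 j4 -2.5982290972737796 zaxis [-0.04140797 -0.01159774 -0.99907501]
t 46.15 pos [ 0.5515 -0.3758  0.1634] rpy [-178.78   -2.14  165.95] open 0.802 F [-0.2 -0.   0.6]
 need units total [0.115 0.006 1.842] turn -0.21 min rows 2
```

View pics/c17.png

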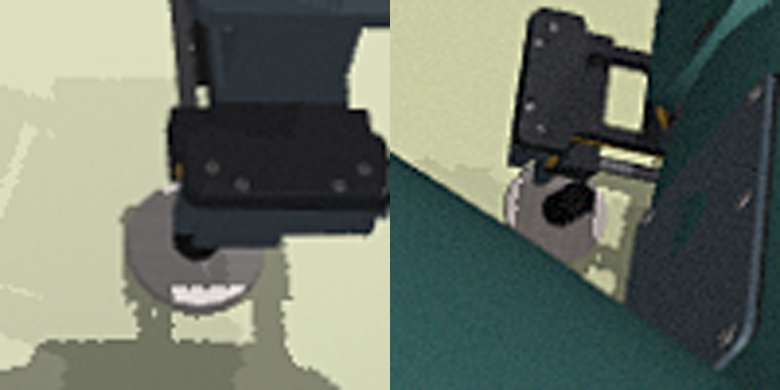

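Request:
{"method": "send_rows", "body": {
  "plan": [
    [0.1, 0, 0.1, 0],
    [0, 0, 0.3, 0],
    [0, 0, 0.4, 0],
    [0, 0, 0.4, 0],
    [0, 0, 0.25, 0],
    [0, 0, 0.15, 0],
    [0, 0, 0, 0],
    [0, 0, 0, 0]
  ]
}}

```text
time: 46.92
ee_pos: [0.5456, -0.3766, 0.098]
orientation: [-178.7, -1.8, 165.9]
ft_force: [0.5, -0.1, -0.5]
opening: 0.802
```

```bash
python3 tilt.py; python3 gp.py .5415 -.376 .031 .06 167
```

```text
[ 0.54561377 -0.37663858  0.09799321] sum 181.21504244884895 j4 -2.911856736316792 zaxis [-0.03646103 -0.01514272 -0.99922034]
t 46.92 pos [ 0.5456 -0.3766  0.098 ] rpy [-178.65   -1.82  165.93] open 0.802 F [ 0.5 -0.1 -0.5]
 need units total [0.051 0.03  0.177] turn -0.214 min rows 1
```

Request:
{"method": "send_rows", "body": {
  "plan": [
    [0.05, 0.03, 0.1, 0],
    [0, 0, 0.08, 0],
    [0, 0, 0.02, 0],
    [0, 0, 0, 0]
  ]
}}

```text
time: 47.25
ee_pos: [0.5442, -0.3754, 0.0909]
orientation: [-178.6, -1.7, 165.9]
ft_force: [-0.3, -0.1, -0.0]
opening: 0.798
```

```bash
python3 gp.py .5415 -.376 .031 .06 167; python3 - <<'E'
from h import *
T=[]
for c in('side','top'):
    p,d=capture(c); u=proj(c,[.5415,-.376,.03])[0].astype(int); T.append(cv2.resize(p[max(0,u[1]-40):u[1]+40,max(0,u[0]-40):u[0]+40],(390,390),interpolation=cv2.INTER_CUBIC))
cv2.imwrite('pics/c18.png',np.hstack(T)[:,:,::-1])
E
```

```text
t 47.25 pos [ 0.5442 -0.3754  0.0909] rpy [-178.6    -1.7   165.93] open 0.798 F [-0.3 -0.1 -0. ]
 need units total [ 0.017  0.006 -0.   ] turn -0.214 min rows 1
```

View pics/c18.png

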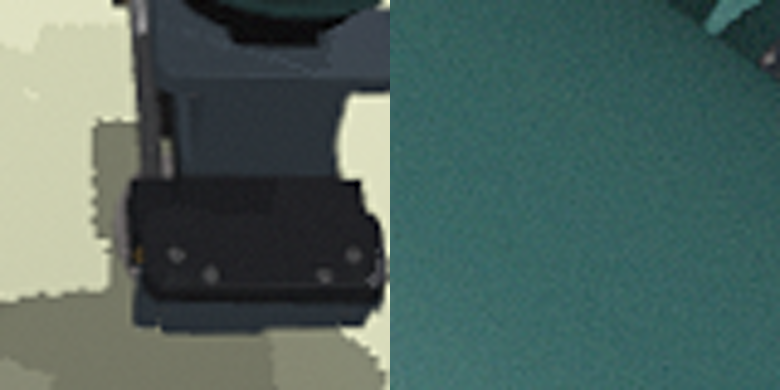

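The view is blocked here, so I'll rely on the measured pose. Close on the knob and lift.

Request:
{"method": "send_rows", "body": {
  "plan": [
    [0.02, 0, 0, 0],
    [0, 0, 0, 0],
    [0, 0, 0, 0],
    [0, 0, 0, 0],
    [0, 0, 0, 0],
    [0, 0, 0, 0],
    [0, 0, 0, 0],
    [0, 0, 0, 0]
  ],
  "hand": -1
}}

```text
time: 48.02
ee_pos: [0.5439, -0.3755, 0.092]
orientation: [-178.6, -1.6, 165.9]
ft_force: [1.4, 1.1, -0.9]
opening: 0.251
```

Request:
{"method": "send_rows", "body": {
  "plan": [
    [0, 0, -0.15, 0],
    [0, 0, -0.3, 0],
    [0, 0, -0.5, 0],
    [0, 0, -0.6, 0],
    [0, 0, -0.6, 0],
    [0, 0, -0.6, 0],
    [0, 0, -0.5, 0],
    [0, 0, -0.2, 0],
    [0, 0, 0, 0],
    [0, 0, 0, 0]
  ]
}}

```text
time: 48.85
ee_pos: [0.5477, -0.3721, 0.2413]
orientation: [-178.6, -1.7, 165.9]
ft_force: [0.2, -0.3, -2.2]
opening: 0.235
```

```bash
python3 tilt.py; python3 gp.py .4503 .0951 .13 .06 167; python3 - <<'E'
from h import *
T=[]
for c in('side','top'):
    p,d=capture(c); u=proj(c,[.545,-.376,.15])[0].astype(int); T.append(cv2.resize(p[max(0,u[1]-60):u[1]+60,max(0,u[0]-60):u[0]+60],(390,390),interpolation=cv2.INTER_CUBIC))
cv2.imwrite('pics/c19.png',np.hstack(T)[:,:,::-1])
E
```

```text
[ 0.54771361 -0.37212591  0.24127325] sum 181.0566482223388 j4 -2.3690499878445594 zaxis [-0.03415316 -0.01668346 -0.99927735]
t 48.85 pos [ 0.5477 -0.3721  0.2413] rpy [-178.6    -1.67  165.94] open 0.235 F [ 0.2 -0.3 -2.2]
 need units total [ 5.117 10.808  1.168] turn -0.212 min rows 13
```

View pics/c19.png

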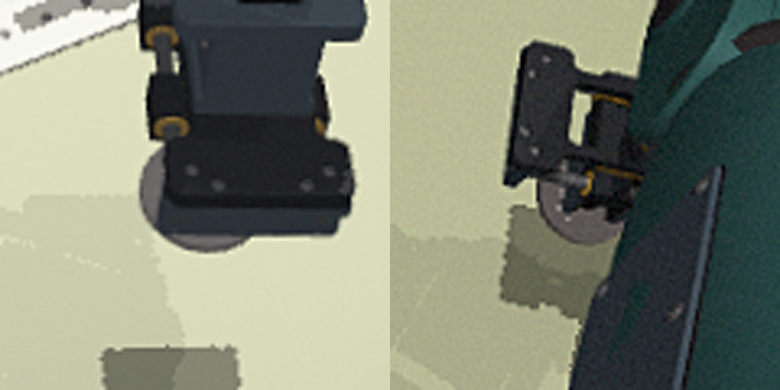

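Request:
{"method": "send_rows", "body": {
  "plan": [
    [0.08, 0.17, 0, 0],
    [0.16, 0.34, 0, 0],
    [0.25, 0.5, 0, 0],
    [0.3, 0.62, 0, 0],
    [0.3, 0.64, 0, 0],
    [0.3, 0.64, 0, 0],
    [0.3, 0.64, 0, 0],
    [0.3, 0.64, 0, 0],
    [0.3, 0.64, 0, 0],
    [0.3, 0.64, 0, 0],
    [0.3, 0.64, 0, 0],
    [0.3, 0.64, 0, 0],
    [0.3, 0.64, 0, 0],
    [0.3, 0.64, 0, 0],
    [0.3, 0.64, 0, 0],
    [0.3, 0.62, 0, 0],
    [0.25, 0.5, 0, 0],
    [0.15, 0.3, 0, 0],
    [0.05, 0.1, 0, 0],
    [0, 0, 0, 0]
  ]
}}

```text
time: 50.62
ee_pos: [0.4305, 0.1055, 0.221]
orientation: [-178.6, -3.5, 166.0]
ft_force: [-0.1, -0.2, -2.2]
opening: 0.234
```

Request:
{"method": "send_rows", "body": {
  "plan": [
    [0, 0, 0, 0],
    [0, 0, 0, 0]
  ]
}}

```text
time: 50.78
ee_pos: [0.4295, 0.1052, 0.2203]
orientation: [-178.6, -3.6, 166.0]
ft_force: [-1.1, -0.4, -1.4]
opening: 0.235
```

```bash
python3 tilt.py; python3 gp.py .4503 .0951 .04 .06 167
```

```text
[0.42951522 0.10517394 0.22027435] sum 183.82186838422425 j4 0.26770539843464547 zaxis [-0.06615129 -0.00885904 -0.99777028]
t 50.78 pos [0.4295 0.1052 0.2203] rpy [-178.59   -3.56  166.05] open 0.235 F [-1.1 -0.4 -1.4]
 need units total [-0.844 -0.01   2.965] turn -0.19 min rows 4
```

Request:
{"method": "send_rows", "body": {
  "plan": [
    [-0.15, 0, 0, 0],
    [-0.25, 0, 0.1, 0],
    [-0.25, 0, 0.3, 0],
    [-0.1, 0, 0.4, 0],
    [0, 0, 0.4, 0],
    [0, 0, 0.4, 0],
    [0, 0, 0.2, 0],
    [0, 0, 0.1, 0],
    [0, 0, 0, 0],
    [0, 0, 0, 0]
  ]
}}

```text
time: 51.62
ee_pos: [0.463, 0.0903, 0.1379]
orientation: [-178.7, -3.3, 165.6]
ft_force: [0.1, -0.1, -1.5]
opening: 0.234
```

```bash
python3 tilt.py; python3 gp.py .4503 .0951 .006 .0915 167
```

```text
[0.4629605  0.0902921  0.13794351] sum 183.5827797333135 j4 0.06470622752616932 zaxis [-0.06195472 -0.00819449 -0.99804532]
t 51.62 pos [0.463  0.0903 0.1379] rpy [-178.66   -3.32  165.56] open 0.234 F [ 0.1 -0.1 -1.5]
 need units total [0.145 0.115 1.023] turn -0.288 min rows 2
```

Request:
{"method": "send_rows", "body": {
  "plan": [
    [0.12, 0.11, 0, 0],
    [0.02, 0, 0.15, 0],
    [0, 0, 0.25, 0],
    [0, 0, 0.25, 0],
    [0, 0, 0.1, 0],
    [0, 0, 0, 0],
    [0, 0, 0, 0]
  ]
}}

```text
time: 52.2
ee_pos: [0.4574, 0.0967, 0.1071]
orientation: [-178.7, -3.1, 165.6]
ft_force: [0.1, 0.3, -1.9]
opening: 0.237
```

```bash
python3 tilt.py; python3 gp.py .4503 .0951 .004 .0915 167; python3 - <<'E'
from h import *
T=[]
for c in('side','top'):
    p,d=capture(c); u=proj(c,[.47,.095,.03])[0].astype(int); T.append(cv2.resize(p[max(0,u[1]-50):u[1]+50,max(0,u[0]-50):u[0]+50],(390,390),interpolation=cv2.INTER_CUBIC))
cv2.imwrite('pics/c20.png',np.hstack(T)[:,:,::-1])
E
```

```text
[0.45743407 0.09666173 0.10712661] sum 183.36259412753273 j4 0.16141528698082983 zaxis [-0.0581788  -0.00761495 -0.99827714]
t 52.2 pos [0.4574 0.0967 0.1071] rpy [-178.75   -3.12  165.6 ] open 0.237 F [ 0.1  0.3 -1.9]
 need units total [ 0.022 -0.026  0.297] turn -0.281 min rows 1
```

View pics/c20.png

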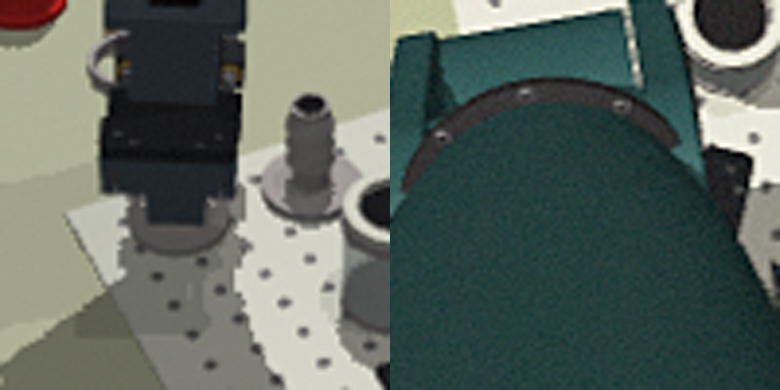

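Request:
{"method": "send_rows", "body": {
  "plan": [
    [0.02, -0.03, 0.1, 0],
    [0, 0, 0.1, 0],
    [0, 0, 0.03, 0],
    [0, 0, 0, 0]
  ]
}}

```text
time: 52.63
ee_pos: [0.4564, 0.0955, 0.0982]
orientation: [-178.8, -3.0, 165.6]
ft_force: [-0.2, -0.0, -1.9]
opening: 0.234
```

```bash
python3 gp.py .4503 .0951 .004 .0915 167
```

```text
t 52.63 pos [0.4564 0.0955 0.0982] rpy [-178.8    -3.01  165.59] open 0.234 F [-0.2 -0.  -1.9]
 need units total [0.022 0.001 0.072] turn -0.282 min rows 1
```

Request:
{"method": "send_rows", "body": {
  "plan": [
    [0.02, 0, 0.05, 0],
    [0, 0, 0.02, 0]
  ]
}}

```text
time: 52.8
ee_pos: [0.4555, 0.0957, 0.0957]
orientation: [-178.8, -3.0, 165.6]
ft_force: [-9.1, -3.0, 26.0]
opening: 0.235
```

Request:
{"method": "send_rows", "body": {
  "plan": [
    [0, 0, 0.03, 0],
    [0, 0, 0, 0]
  ]
}}

```text
time: 52.97
ee_pos: [0.4559, 0.0957, 0.0957]
orientation: [-178.8, -3.0, 165.6]
ft_force: [-0.5, -0.6, -1.9]
opening: 0.235
```

Request:
{"method": "send_rows", "body": {
  "plan": [
    [0, 0, 0.04, 0],
    [0, 0, 0, 0]
  ]
}}

```text
time: 53.13
ee_pos: [0.4563, 0.0956, 0.0953]
orientation: [-178.8, -3.0, 165.6]
ft_force: [-0.2, -0.2, -1.2]
opening: 0.235
```

```bash
python3 gp.py .4503 .0951 .004 .0915 167
```

```text
t 53.13 pos [0.4563 0.0956 0.0953] rpy [-178.78   -3.    165.6 ] open 0.235 F [-0.2 -0.2 -1.2]
 need units total [ 0.022  0.001 -0.001] turn -0.28 min rows 1
```

Request:
{"method": "send_rows", "body": {
  "plan": [
    [0.02, 0, 0.02, 0],
    [0, 0, 0, 0],
    [0, 0, 0, 0],
    [0, 0, 0, 0],
    [0, 0, 0, 0]
  ],
  "hand": 0.2
}}

```text
time: 53.55
ee_pos: [0.4557, 0.0959, 0.0946]
orientation: [-178.8, -2.9, 165.6]
ft_force: [-0.1, 0.5, -0.2]
opening: 0.569
```

Request:
{"method": "send_rows", "body": {
  "plan": [
    [0, 0, -0.1, 0],
    [0, 0, -0.2, 0],
    [0, 0, -0.4, 0],
    [0, 0, -0.6, 0],
    [0, 0, -0.7, 0],
    [0, 0, -0.7, 0],
    [0, 0, -0.6, 0],
    [0, 0, -0.4, 0],
    [0, 0, -0.2, 0],
    [0, 0, 0, 0]
  ]
}}

```text
time: 54.38
ee_pos: [0.4636, 0.097, 0.2619]
orientation: [-178.8, -3.0, 165.6]
ft_force: [-0.6, -0.6, 0.8]
opening: 0.598
```

```bash
python3 tilt.py; python3 gp.py .30 .60 .2 .06
```

```text
[0.4636002  0.09697712 0.26186609] sum 183.22358602662433 j4 0.08601024222832729 zaxis [-0.05573357 -0.00756763 -0.998417  ]Traceback (most recent call last):
  File "gp.py", line 4, in <module>
    x,y,z,L,yaw=map(float,sys.argv[1:])
    ^^^^^^^^^^^
ValueError: not enough values to unpack (expected 5, got 4)
```

Request:
{"method": "send_rows", "body": {
  "plan": [
    [0, 0.2, 0, 0],
    [0, 0.4, 0, 0],
    [0.1, 0.6, 0, 0],
    [0.15, 0.6, 0, 0],
    [0.15, 0.6, 0, 0],
    [0.15, 0.6, 0, 0],
    [0.2, 0.6, 0, 0],
    [0.2, 0.6, 0, 0],
    [0.2, 0.6, 0, 0],
    [0.2, 0.6, 0, 0],
    [0.2, 0.6, 0, 0],
    [0.3, 0.6, 0, 0],
    [0.3, 0.6, 0, 0],
    [0.3, 0.6, 0, 0],
    [0.3, 0.6, 0, 0],
    [0.3, 0.6, 0, 0],
    [0.3, 0.6, 0, 0],
    [0.2, 0.4, 0, 0],
    [0.1, 0.2, 0, 0],
    [0, 0, 0, 0]
  ]
}}

```text
time: 56.05
ee_pos: [0.4089, 0.5537, 0.2269]
orientation: [-177.1, -4.3, 165.3]
ft_force: [-0.5, 0.0, 0.6]
opening: 0.597
```

```bash
cat > fin.py <<'E'
from h import *
th=np.radians(12.2); ex=np.array([np.cos(th),np.sin(th)]); ey=np.array([-ex[1],ex[0]])
base=dict(side=np.array([.5445,.1152]),top=np.array([.542,.1168]))
for c in('side','top'):
    p,d=capture(c); cv2.imwrite(f'pics/{c}9.png',p[:,:,::-1]); np.save(c+'_p9.npy',p); np.save(c+'_d9.npy',d)
    T=[]
    for n,o,z,r in(('red',(.68,-.08),.08,.024),('redf',(.68,-.08),.012,.032),('gin',(.568,.009),.082,.023),('gout',(.568,.009),.082,.032),('cap',(.45,.095),.012,.032),('tail',(.5432,.116),.012,.032)):
        q,s=fitcirc(c,p,o,z,r,search=.01); v=q-(base[c]-.22*ey); print(c,n,np.round(q*1e3,1),round(float(s),1),'rel valve board',np.round(1e3*np.array([v@ex,v@ey]),1))
        I=ortho(c,p,o,z).copy(); ctr=(q-np.array(o)+.06)/.0005; cv2.circle(I,(int(ctr[1]),int(ctr[0])),int(r/.0005),(0,255,0),1); T.append(cv2.resize(I,(250,250)))
    cv2.imwrite(f'pics/o9_{c}.png',np.vstack([np.hstack(T[:3]),np.hstack(T[3:])])[:,:,::-1])
E
python3 fin.py
```

```text
side red [685.  -81.3] 43.9 rel valve board [95.8 -1.8]
side redf [679.3 -85. ] 45.1 rel valve board [89.4 -4.2]
side gin [567.8   7.4] 60.0 rel valve board [ -0.  109.7]
side gout [563.3  -0. ] 44.2 rel valve board [ -6.  103.4]
side cap [456.   92.3] 50.4 rel valve board [-91.3 216.3]
side tail [544.7 114.5] 43.3 rel valve board [  0.  219.3]
top red [682.9 -78.2] 58.5 rel valve board [96.5 -0.4]
top redf [679.5 -77.5] 46.7 rel valve board [93.3  1. ]
top gin [568.   9.] 60.0 rel valve board [  2.6 109.1]
top gout [554.9  12.7] 51.9 rel valve board [ -9.4 115.5]
top cap [452.7  94.3] 54.7 rel valve board [-92.  216.9]
top tail [542. 117.] 56.6 rel valve board [  0.  220.2]
```

View pics/side9.png

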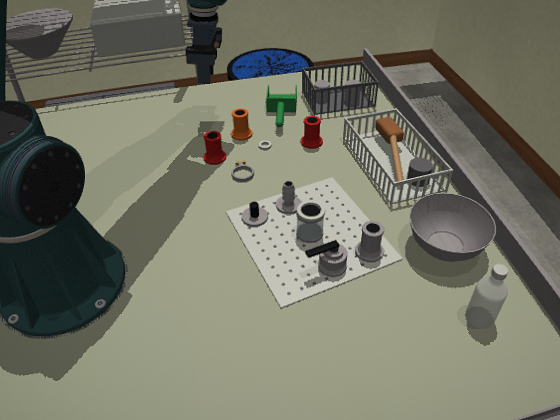

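View pics/top9.png

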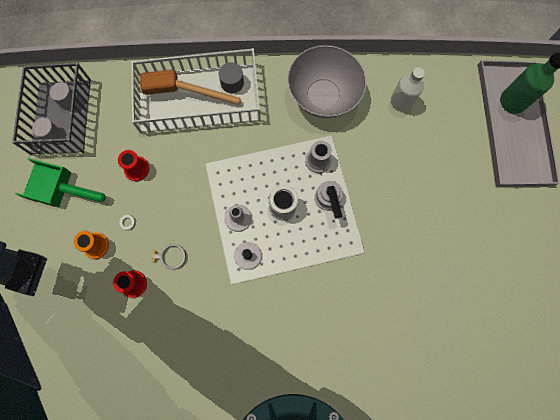

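```bash
python3 - <<'E'
from h import *
T=[]
for c in('side','top'):
    p=np.load(c+'_p9.npy')
    for o in((.568,.009,.07),(.45,.095,.02),(.68,-.08,.04)):
        u=proj(c,o)[0].astype(int); T.append(cv2.resize(p[u[1]-32:u[1]+32,u[0]-32:u[0]+32],(260,260),interpolation=cv2.INTER_CUBIC))
cv2.imwrite('pics/c21.png',np.vstack([np.hstack(T[:3]),np.hstack(T[3:])])[:,:,::-1])
for c in('side','top'):
    X,col,_=cloud(c,np.load(c+'_p9.npy'),np.load(c+'_d9.npy'))
    r=np.hypot(X[:,0]-.568,X[:,1]-.0085); m=(r>.024)&(r<.031)&(X[:,2]>.07); q=X[m]
    print(c,'gasket plane',np.linalg.lstsq(np.c_[q[:,:2]-[.568,.0085],np.ones(len(q))],q[:,2],rcond=None)[0].round(4))
E
```

```text
side gasket plane [0.0189 0.0452 0.0797]
top gasket plane [ 0.0186 -0.0056  0.0803]
```

View pics/c21.png

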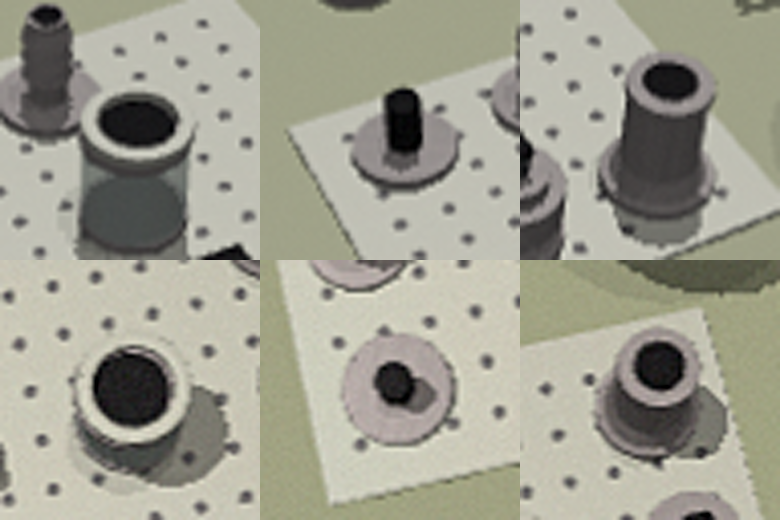

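```bash
python3 -c "
from workcell import *
print(close_job()); print(read_state()['time'])"
```

```text
the job is handed in; nothing more can be done
None
the job is handed in; nothing more can be done
```

The job is done and handed in at about 57 s of the 136 s allowed. I placed everything in the order asked: glass, wide gasket, reducer, cap. My last pictures show all of it upright, with the small gasket, the clamp and the red and orange look-alikes where they were.

| Part | Measured from the last pictures |
|---|---|
| Sight glass | about 109.5 mm from the valve towards the tail (midway is 110 mm), 0–3 mm off the line between them |
| Wide gasket | flat on the glass; centre about 2 mm from the glass's centre, measured earlier |
| Reducer | about 96 mm behind the valve, a gap of about 31–32 mm, 0–2 mm off to the side |
| Blanking cap | about 91.5 mm in front of the tail, a gap of about 28 mm, about 3.4 mm off to the side |

**What went less than cleanly:**
- **Glass:** my first placing was about 4 mm off, so I centred it again with the jaws while it stood on the board. It was never tipped.
- **Set-down forces:** the wrist read about 37 N at most when the reducer touched the board, 26 N for the cap and 12 N for the gasket.
- **Tool tilt:** the tool leaned by up to about 5°. The reducer was let go leaning slightly and settled upright.

**Checks that disagreed:** the two cameras differ by about 2–3 mm. I dropped the final fits of the gasket's outer edge, and the side camera's fit of the reducer's flange, because they caught the wrong edges. I used the gasket's inner edge, the reducer's top rim and the close-up pictures instead.

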